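# Load the parts-wash basket and lock its bayonet lid

### The arm

A 6-joint arm with a two-finger parallel gripper is mounted at the origin on the work surface. World frame = base frame: x ahead of the robot, y to its left, z up, the work surface at z = 0. Lengths are in m, angles in rad, forces in N, time in s.
With the tool pointing down it reaches from about 0.375 to 0.975 m from the base axis. Payload 3.8 kg.
Tool frame: the origin (TCP) lies at the very end of the fingers, on their centre line; the grasp point (between the pads) lies 19 mm behind it; y points along the fingers, z is the direction in which the jaws open and shut, and the axes are right-handed (so a half turn about y gives the same grasp; the last joint's range is limited). The gripper opens to 85 mm and grips with 20 to 120 N. Pads are 22 mm wide; open, the fingers measure 114 mm over their backs; the gripper's body (76 mm by 85 mm) begins 54 mm behind the grasp point. The pads swing forward as they close: fully open they stand 13 mm farther back than shut.
Start: joints at [1.289, 0.264, 1.604, -0, 1.274, -0.037], TCP at [0.164, 0.655, 0.231] pointing down, gripper open.
Joint ranges: [-2.63, 2.63], [-0.94, 2.18], [0.31, 2.57], [-1.31, 4.45], [0, 2.66], [-2.55, 2.55]. Speed limits (rad/s): [2.57, 2.57, 3.14, 3.14, 3.14, 3.14].

### API

Orientations are given as a rotation vector (axis times angle).
In Python, from workcell import bot gives the robot as it stands.
- The arm moves only by the tool play_rows, never from a script. Its argument "series" is text: rows parted by semicolons, each of 7 numbers parted by spaces: the shift along the tool's x, y, z in cm, then the turn, a rotation vector about the tool's x, y, z in degrees, then the finger opening in cm, from 0 to 8.54. In form: dx dy dz rx ry rz grip; .... A call has 1 to 12 rows; each row is the pose to reach, as a shift and turn from the pose measured when the call began, along the tool's axes at that moment; what a row does not reach only later rows make up. A row lasts 1/12 s, in which the tool goes at most 41.7 mm and 7.16 degrees, less where a joint would pass 70% of its speed; a pose out of reach is approached as far as the arm can. A call with a gripper value outside its range is refused whole. The fingers move at their own pace and stop on an object; "newtons" is the grip in N (left out, the last holds). Time passes only in rows, so rows that repeat a pose let the fingers close. It gives the time, the measured TCP pose, the force and the opening at its end, in the units of the state.
- bot.read_state(): the state, without advancing time (a new reading comes with each control period).
- bot.read_camera(name): name is "scene" or "top" or "wrist"; returns the picture (480x640x3 uint8, blue, green, red); there is no depth.
- bot.calibration(name): a dict with "fx", "fy", "cx", "cy" (pixels), "origin" and "rotation" of the camera in the world. Camera axes: x right, y down, z forward; pixel columns grow to the right and rows downward; lengths in m; the calibration is good to about 2 mm. A picture is of the moment at which its call begins: read the wrist's pose just before it. calibration takes no time and is no camera call; for the wrist camera it gives the pose at the moment of the call.
- bot.finish_job(): hands the job in, once; it reports no verdict.
The state is a dict: "time": time; "q": joint angles; "joint_vel": joint speeds; "joint_torque": joint torques, N m; "tool_pos": TCP position; "tcp_rot": TCP orientation; "wrist_force": force on the tool from outside, world axes, zero at the start; "torque": the same for the moment, N m; "width": opening from 0.0 (shut) to 1.0 (fully open).
Only numpy, scipy, OpenCV 4.12 (cv2) and the standard library are available. Lean on these libraries where they do the work, as an engineer would, in place of code of your own. Each camera call takes 0.05 s, during which the arm holds its last target.

### The job

Load the wash basket: push its lid down against the spring, turn it back a quarter anticlockwise and lift it off; then lay every hexagon coupling nut from the bench flat on the basket floor in the row that matches its length, long nuts in the wide row and short nuts in the narrow row. Once all are in, put the lid back on, push it down and turn it a quarter clockwise until it clicks home and stays locked by itself, and leave the oil can, the spanner and the cleaning brush where they are.

Things in the scene. Friction and masses are not known exactly. Their poses are not given: they have to be found in the camera images.
- basket: round steel wire wash basket, 260 mm across its stand and 79 mm high, bolted down. Origin at its centre on the bench, z up. Floor 25 mm above the bench. Three rails along its x, 3 mm thick and 15 mm high, make two straight rows on the floor, closed by the same rails at x = -83 and +83 mm. The rim is a bayonet collar, inside radius 108, outside 125, top 74 mm above the bench
- wide_row (a point): middle of the wide row (66 mm between rails, for the long nuts), on the basket floor, at x 0, y -24.5, z 25 mm in the basket's frame. The row runs along the basket's x, 163 mm long inside: room for three nuts lying across it, at -46, 0 and +46 mm
- narrow_row (a point): middle of the narrow row (46 mm between rails, for the short nuts), on the basket floor, at x 0, y 34.5, z 25 mm in the basket's frame; same length and room as the wide row
- notch (a point): middle of one of two notches in the collar (33 mm wide, open to the top) by which the lid's lugs go in; on the collar's top, radius 116 mm, 80 degrees anticlockwise (from above) from the basket's x. The other is across the basket. From each notch a lip, underside 66 mm above the bench, runs clockwise to a pocket
- pocket (a point): middle of one of the two locking pockets in the collar, at radius 116 mm on the basket's +x, 66 mm above the bench; the other is across the basket, on -x. 29 mm wide, under a small raised dark bridge whose roof is 70 mm above the bench, with a solid stop at its clockwise side. 80 degrees clockwise from the notch
- spring_ring (a joint): how far the white sprung ring inside the collar (inside radius 97 mm), which carries the lid, is pressed down, in m: 0 without lid, about 0.001 with the lid loose in the notches, 0.004 with the lid locked, 0.014 at its bottom stop. Net push needed on the lid: about 11 N at 0.010, 16 N at the stop
- lid: round wire lid, 0.32 kg: disc of radius 104 mm, 4 mm thick, two lugs at its +x and -x ends. Origin at the centre of its underside, z up; half a turn makes no difference. Starts locked: underside 66 mm above the bench, x along the basket's x. To unlock, push down 6 to 9 mm, turn 80 degrees anticlockwise, lift. Free bench for it: 0.49 m ahead, 0.34 m left of the robot
- lid_bar (a point): middle of the lid's black grip bar, 29 mm above the lid's underside; bar 90 mm along the lid's x, 18 mm thick in y, 30 mm high, standing 10 mm clear of the mesh
- lid_lug (a point): outer part of the lid's +x lug, at radius 113 mm; lugs are 20 mm wide, 4 mm thick, flush with the lid's underside and reach to radius 119. Locking: set both lugs in the notches (underside rests at 69 mm), push the underside down to 57 to 61 mm above the bench, turn 80 degrees clockwise to the stop, let go: it springs up into the pockets, to 66 mm
- long1: long hexagon coupling nut of plain steel (a long hexagonal sleeve with a threaded bore, open at both ends), 19 mm across flats and 22 mm across corners, 56 mm long, about 100 g, lying on one of its flats on the bench to the right of the basket. Origin at its middle, on its axis, so 9.5 mm above what it lies on; x runs along its length. None if it is not there in this run
- long2: long hexagon coupling nut of plain steel (a long hexagonal sleeve with a threaded bore, open at both ends), 19 mm across flats and 22 mm across corners, 56 mm long, about 100 g, lying on one of its flats on the bench to the right of the basket. Origin at its middle, on its axis, so 9.5 mm above what it lies on; x runs along its length. None if it is not there in this run
- long3: long hexagon coupling nut of plain steel (a long hexagonal sleeve with a threaded bore, open at both ends), 19 mm across flats and 22 mm across corners, 56 mm long, about 100 g, lying on one of its flats on the bench to the right of the basket. Origin at its middle, on its axis, so 9.5 mm above what it lies on; x runs along its length. None if it is not there in this run
- short1: short hexagon coupling nut of plain steel (a long hexagonal sleeve with a threaded bore, open at both ends), 19 mm across flats and 22 mm across corners, 36 mm long, about 64 g, lying on one of its flats on the bench to the right of the basket. Origin at its middle, on its axis, so 9.5 mm above what it lies on; x runs along its length. None if it is not there in this run
- short2: short hexagon coupling nut of plain steel (a long hexagonal sleeve with a threaded bore, open at both ends), 19 mm across flats and 22 mm across corners, 36 mm long, about 64 g, lying on one of its flats on the bench to the right of the basket. Origin at its middle, on its axis, so 9.5 mm above what it lies on; x runs along its length. None if it is not there in this run
- short3: short hexagon coupling nut of plain steel (a long hexagonal sleeve with a threaded bore, open at both ends), 19 mm across flats and 22 mm across corners, 36 mm long, about 64 g, lying on one of its flats on the bench to the right of the basket. Origin at its middle, on its axis, so 9.5 mm above what it lies on; x runs along its length. None if it is not there in this run
- oil_can: bystander: upright dark steel oil bottle, 56 mm across, 120 mm high, beyond the basket to the left; leave it. Origin at the centre of its underside
- spanner: bystander: steel spanner 200 mm long lying beyond the basket; leave it. Origin on its underside, near its middle
- cleaning_brush: bystander: flat cleaning brush 200 mm long lying ahead on the left, beyond the free bench; leave it. Origin on its underside, near its middle
Things that resemble listed ones, but are neither listed nor needed, are in the scene too. What is shaped like the short2 but black is not meant. What is shaped like the long3 but red is not meant.

How it is judged:
On the way, in this order (a step that is already met when the one before it is completed fails the run):
1. the lid is unlocked and lifted off the basket ((z of lid in the frame of basket above 0.09 m or horizontal distance between lid and basket above 0.15 m)), for 0.2 s.
2. every nut lies in the row of its length (y of long1 in the frame of basket between -0.0495 and 0.0005 m and x of long1 in the frame of basket between -0.075 and 0.075 m and z of long1 in the frame of basket between 0.03 and 0.038 m and angle between long1's own x axis and vertical between 1.45 and 1.69 rad and linear speed of each of long1, long2, long3, short1, short2, short3 below 0.03 m/s and y of long2 in the frame of basket between -0.0495 and 0.0005 m and x of long2 in the frame of basket between -0.075 and 0.075 m and z of long2 in the frame of basket between 0.03 and 0.038 m and angle between long2's own x axis and vertical between 1.45 and 1.69 rad and y of long3 in the frame of basket between -0.0495 and 0.0005 m and x of long3 in the frame of basket between -0.075 and 0.075 m and z of long3 in the frame of basket between 0.03 and 0.038 m and angle between long3's own x axis and vertical between 1.45 and 1.69 rad and y of short1 in the frame of basket between 0.0195 and 0.0495 m and x of short1 in the frame of basket between -0.075 and 0.075 m and z of short1 in the frame of basket between 0.03 and 0.038 m and angle between short1's own x axis and vertical between 1.45 and 1.69 rad and y of short2 in the frame of basket between 0.0195 and 0.0495 m and x of short2 in the frame of basket between -0.075 and 0.075 m and z of short2 in the frame of basket between 0.03 and 0.038 m and angle between short2's own x axis and vertical between 1.45 and 1.69 rad and y of short3 in the frame of basket between 0.0195 and 0.0495 m and x of short3 in the frame of basket between -0.075 and 0.075 m and z of short3 in the frame of basket between 0.03 and 0.038 m and angle between short3's own x axis and vertical between 1.45 and 1.69 rad), for 0.3 s.
At the end, for the whole second after the job is handed in: every nut lies level on the basket floor between the rails of its row (axis within 0.12 rad of level, middle 30 to 38 mm above the bench), and the lid is locked: lugs up in the pockets, centred within 8 mm, turned home within 0.09 rad, underside 63.5 to 68.5 mm above the bench, level and still (all of step 2 and horizontal distance between lid and basket below 0.008 m and z of lid in the frame of basket between 0.0635 and 0.0685 m and angle between the x axis of lid and the x axis of basket, either way round below 0.09 rad and angle between lid's own z axis and vertical below 0.05 rad and linear speed of lid below 0.02 m/s); the robot touches nothing.
It fails at once if the oil can, the spanner or the cleaning brush is moved more than 3 cm (distance of any of oil_can, spanner, cleaning_brush from where it was at the start of the episode above 0.03 m).
Of long1, long2, long3, short1, short2, short3 only 4 to 6 are there at a start; the rules pass over those that are not, and their reading is None.
At some moment in a run one of long1, long2, long3, short1, short2, short3 may be knocked a few centimetres aside while the robot is not near it.
Once in a run the grip may slacken for a moment while it holds something.
It also fails if it takes over 208 s, if anything falls off the work surface, if the arm or the gripper's body presses on something with over 40 N, if the wrist force passes 120 N, or if a joint passes its speed limit or range.

## Working session

There is one attempt and no reset: what is moved stays moved. The work goes in short steps, Python scripts to look and compute and a tool call to move; the robot and the scene stay as the last step left them, time stands still between calls to the robot, and variables do not carry over. Pictures are saved under pics/ and viewed, and the job is handed in when it is done.

Besides the shell and the picture viewer there is one more tool, called after ">>>" as name(argument=value, ...) on one line, values as JSON. play_rows: Moves the arm, as the interface text tells. Its arguments: {"type":"object","properties":{"series":{"type":"string"},"newtons":{"type":"number"}},"required":["series"]}

```bash
ls; mkdir -p pics
python3 - <<'E'
from workcell import bot
import cv2
s=bot.read_state()
for k,v in s.items(): print(k,v)
for n in ["top","scene"]:
    c=bot.calibration(n); print(n,c)
    im=bot.read_camera(n); cv2.imwrite(f"pics/{n}0.png",im)
E
```

```text
pics
time 0.0
q [ 1.28906857e+00  2.64746726e-01  1.60537092e+00 -4.18577949e-05
  1.27372273e+00 -3.68981269e-02]
joint_vel [-0.00114413  0.00029994  0.00090911 -0.00159796  0.0001996  -0.00112698]
joint_torque [-1.48034767e-03 -5.15137625e+01 -3.67306602e+01 -2.45068704e-04
  1.33697205e-02 -8.35804940e-06]
tool_pos [0.16342283 0.65415806 0.22996804]
tcp_rot [-1.56446607  0.19250053 -0.1920013 ]
wrist_force [ 0.56094576  0.58388955 -1.07850417]
torque [-0.00636885 -0.02008864 -0.00242298]
width 1.0025050148287578
top {'fx': 527.6032909742902, 'fy': 527.6032909742902, 'cx': 325.2418842643357, 'cy': 240.56527853290785, 'origin': array([ 0.51304052, -0.03846788,  1.1488062 ]), 'rotation': array([-2.15588311,  2.19787852, -0.07311435])}
scene {'fx': 435.1057931711928, 'fy': 435.1057931711928, 'cx': 320.6398419913771, 'cy': 243.86024182505528, 'origin': array([ 0.97761693, -0.622268  ,  0.66716221]), 'rotation': array([-2.19749378, -0.61008331,  0.29085817])}
```

View pics/top0.png

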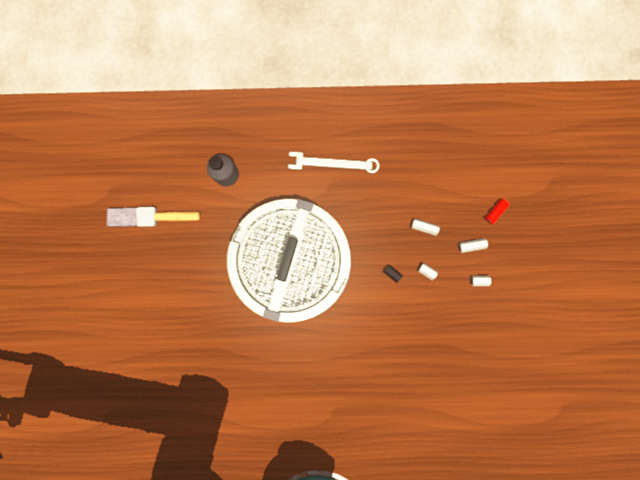

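View pics/scene0.png

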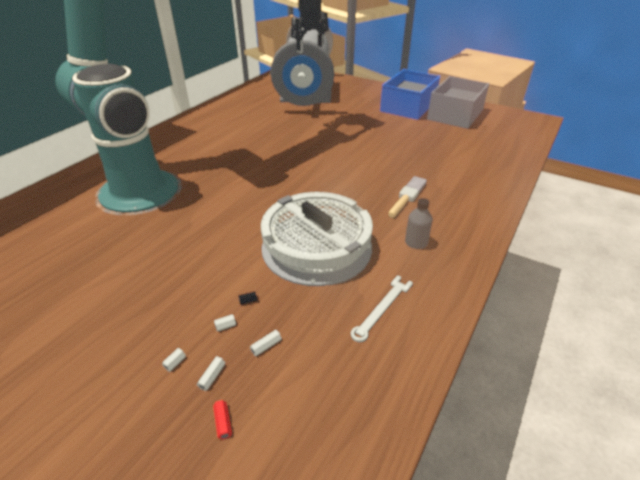

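```bash
cat > h.py <<'E'
from workcell import bot
import numpy as np, cv2
from scipy.spatial.transform import Rotation as R
def px2w(name,u,v,z,c=None):
    c=c or bot.calibration(name)
    d=R.from_rotvec(c['rotation']).as_matrix()@np.array([(u-c['cx'])/c['fx'],(v-c['cy'])/c['fy'],1])
    o=np.array(c['origin']); return o+d*(z-o[2])/d[2]
def w2px(name,p,c=None):
    c=c or bot.calibration(name)
    q=R.from_rotvec(c['rotation']).as_matrix().T@(np.array(p,float)-c['origin'])
    return np.array([c['fx']*q[0]/q[2]+c['cx'],c['fy']*q[1]/q[2]+c['cy']])
def rotyaw(phi): # jaw dir yaw
    c,s=np.cos(phi),np.sin(phi)
    return np.array([[s,0,c],[-c,0,s],[0,-1,0]])
def yaw(rv):
    z=R.from_rotvec(rv).as_matrix()[:,2]; return np.arctan2(z[1],z[0])
def show():
    s=bot.read_state()
    Rm=R.from_rotvec(s['tcp_rot']).as_matrix()
    print('t%.2f'%s['time'],'pos',np.round(s['tool_pos'],4),'yaw %.2f'%np.degrees(yaw(s['tcp_rot'])),'tilt',np.round(np.degrees(Rm[:2,1]),2),'F',np.round(s['wrist_force'],1),'T',np.round(s['torque'],2),'w %.3f'%s['width'],'q',np.round(s['q'],3))
    return s
def plan(pos,phi_deg,s=None):
    s=s or bot.read_state()
    R0=R.from_rotvec(s['tcp_rot']); 
    d=R0.as_matrix().T@(np.array(pos)-s['tool_pos'])*100
    rv=(R0.inv()*R.from_matrix(rotyaw(np.radians(phi_deg)))).as_rotvec(degrees=True)
    print('shift cm',np.round(d,2),'turn',np.round(rv,2),'rows',max(np.linalg.norm(d)/4.17,np.linalg.norm(rv)/7.16).round(1))
    dy=np.degrees(yaw(s['tcp_rot']))
    return d,rv
def grab(name,fn,box=None,sc=1,mark=None):
    c=bot.calibration(name); im=bot.read_camera(name)
    cv2.imwrite('pics/raw_'+fn,im)
    if box: im=im[box[1]:box[3],box[0]:box[2]]
    im=cv2.resize(im,None,fx=sc,fy=sc,interpolation=cv2.INTER_CUBIC)
    cv2.imwrite('pics/'+fn,im); return c
E
python3 - <<'E'
from h import *
show(); print(bot.calibration('wrist'))
grab('wrist','w0.png')
im=cv2.imread('pics/top0.png')
cv2.imwrite('pics/top0b.png',cv2.resize(im[190:330,220:360],None,fx=4,fy=4,interpolation=cv2.INTER_CUBIC))
cv2.imwrite('pics/top0n.png',cv2.resize(im[190:300,375:520],None,fx=5,fy=5,interpolation=cv2.INTER_CUBIC))
for n,(u,v,z) in dict(bas=(289,260,.074),b1=(304,204,.075),b2=(272,316,.075),L1=(425,227,.01),L2=(474,245,.01),S1=(428,271,.01),S2=(481,281,.01),can=(225,172,0.0),brush=(150,216,.01),span=(335,163,.0)).items(): print(n,px2w('top',u,v,z).round(3))
E
```

```text
t0.10 pos [0.1634 0.6543 0.2301] yaw 75.98 tilt [-0.03 -0.11] F [-0.2 -0.1  0.6] T [-0.03 -0.03 -0.  ] w 0.998 q [ 1.289  0.265  1.605  0.     1.274 -0.037]
{'fx': 352.49388937866695, 'fy': 352.49388937866695, 'cx': 319.54857069806275, 'cy': 244.456351105129, 'origin': array([0.09482083, 0.67170451, 0.37417516]), 'rotation': array([2.28757153, 1.78815223, 0.25503405])}
bas [0.558 0.046 0.074]
b1 [0.673 0.014 0.075]
b2 [0.446 0.082 0.075]
L1 [ 0.627 -0.244  0.01 ]
L2 [ 0.586 -0.348  0.01 ]
S1 [ 0.531 -0.247  0.01 ]
S2 [ 0.508 -0.36   0.01 ]
can [0.759 0.191 0.   ]
brush [0.663 0.354 0.01 ]
span [ 0.774 -0.052  0.   ]
```

View pics/top0b.png

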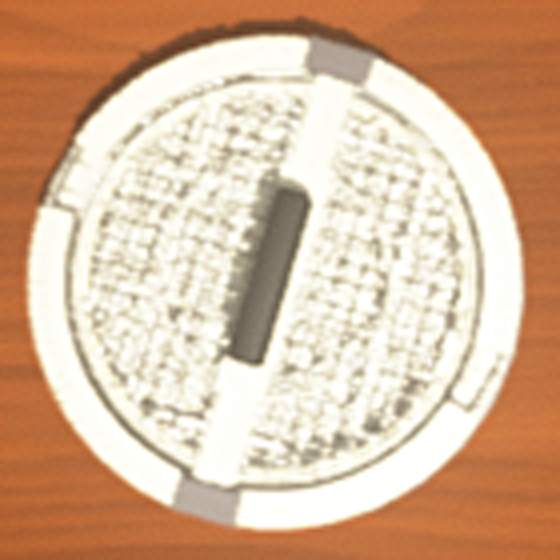

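View pics/top0n.png

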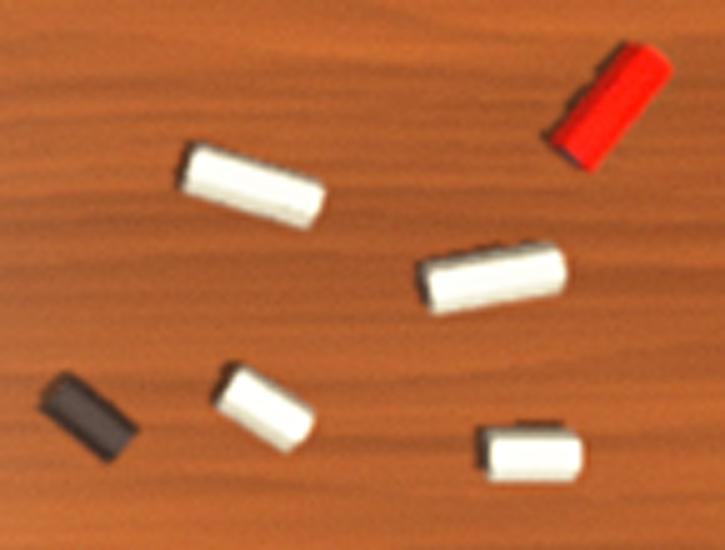

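View pics/w0.png

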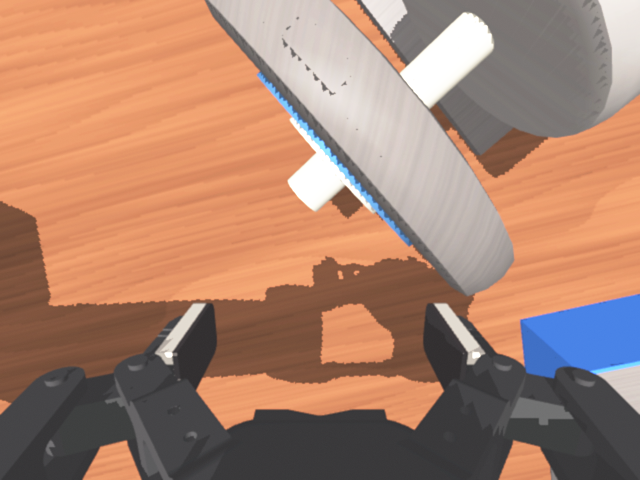

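Run:
```python
from h import *
s=bot.read_state(); c=bot.calibration('wrist')
R0=R.from_rotvec(s['tcp_rot']).as_matrix()
print('cam in tool', R0.T@(c['origin']-s['tool_pos'])); print(R0.T@R.from_rotvec(c['rotation']).as_matrix())
plan([0.40,0.32,0.25],-12); 
plan([0.50,0.06,0.25],-106.7)
```

```text
cam in tool [-7.07760103e-02 -1.44090246e-01  4.41540260e-05]
[[-5.66415922e-04  9.59228421e-01  2.82631413e-01]
 [ 3.47204261e-04 -2.82631253e-01  9.59228573e-01]
 [ 9.99999779e-01  6.41453167e-04 -1.72961353e-04]]
shift cm [ 31.05  -1.93 -26.71] turn [9.000e-02 8.798e+01 7.000e-02] rows 12.3
shift cm [ 47.06  -1.89 -49.51] turn [-0.0000e+00 -1.7732e+02 -1.6000e-01] rows 24.8
```

>>> play_rows(series="31 -1.9 -26.7 0 88 0 8.5;31 -1.9 -26.7 0 88 0 8.5;31 -1.9 -26.7 0 88 0 8.5;31 -1.9 -26.7 0 88 0 8.5;31 -1.9 -26.7 0 88 0 8.5;31 -1.9 -26.7 0 88 0 8.5;31 -1.9 -26.7 0 88 0 8.5;31 -1.9 -26.7 0 88 0 8.5;31 -1.9 -26.7 0 88 0 8.5;31 -1.9 -26.7 0 88 0 8.5;31 -1.9 -26.7 0 88 0 8.5;31 -1.9 -26.7 0 88 0 8.5")

```text
time: 1.15
tool_pos: [0.4007, 0.318, 0.2497]
tcp_rot: [-1.118, 1.343, -1.345]
wrist_force: [0.1, 0.3, 0.4]
width: 0.995
```

Run:
```python
from h import *
show(); plan([0.50,0.06,0.25],-106.7); plan([0.535,0.055,0.20],-106.7)
```

```text
t1.15 pos [0.4007 0.318  0.2497] yaw -10.58 tilt [-0.02 -0.11] F [0.1 0.3 0.4] T [ 0.02 -0.03  0.03] w 0.995 q [ 6.230e-01 -5.900e-02  1.924e+00 -1.000e-03  1.278e+00  8.080e-01]
shift cm [2.354e+01 1.000e-02 1.450e+01] turn [-9.000e-02  9.612e+01  8.000e-02] rows 13.4
shift cm [23.38  5.01 18.03] turn [-9.000e-02  9.612e+01  8.000e-02] rows 13.4
```

>>> play_rows(series="23.4 2 18 0 96 0 8.5;23.4 2 18 0 96 0 8.5;23.4 2 18 0 96 0 8.5;23.4 2 18 0 96 0 8.5;23.4 2 18 0 96 0 8.5;23.4 2 18 0 96 0 8.5;23.4 2 18 0 96 0 8.5;23.4 2 18 0 96 0 8.5;23.4 2 18 0 96 0 8.5;23.4 2 18 0 96 0 8.5;23.4 2 18 0 96 0 8.5;23.4 2 18 0 96 0 8.5")

```text
time: 2.15
tool_pos: [0.5345, 0.0545, 0.2296]
tcp_rot: [-0.118, -2.162, 2.166]
wrist_force: [0.5, -0.0, -1.2]
width: 0.995
```

Run:
```python
from h import *
show(); c=grab('wrist','w1.png'); import pickle; pickle.dump(c,open('c1.pkl','wb'))
grab('top','top1.png',(220,180,360,340),4)
```

```text
t2.15 pos [0.5345 0.0545 0.2296] yaw -96.31 tilt [-0.07 -0.11] F [ 0.5 -0.  -1.2] T [ 0.01 -0.02 -0.02] w 0.995 q [ 0.056  0.005  1.899 -0.002  1.239  1.738]
```

View pics/w1.png

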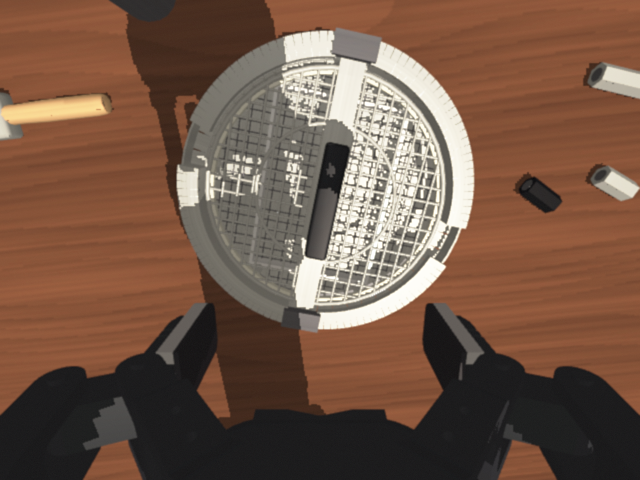

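Run:
```python
import cv2,numpy as np
im=cv2.imread('pics/raw_w1.png')
cv2.imwrite('pics/w1c.png',cv2.resize(im[25:335,170:480],(780,780*310//310))[:600]) if 0 else None
a=cv2.resize(im[25:75,300:420],None,fx=6,fy=6,interpolation=cv2.INTER_CUBIC)
b=cv2.resize(im[295:335,250:370],None,fx=6,fy=6,interpolation=cv2.INTER_CUBIC)
cv2.imwrite('pics/w1ab.png',np.vstack([a,b]))
d=cv2.resize(im[135:265,270:390],None,fx=4.5,fy=4.5,interpolation=cv2.INTER_CUBIC)
cv2.imwrite('pics/w1d.png',d)
```

```text
(no output)
```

View pics/w1ab.png

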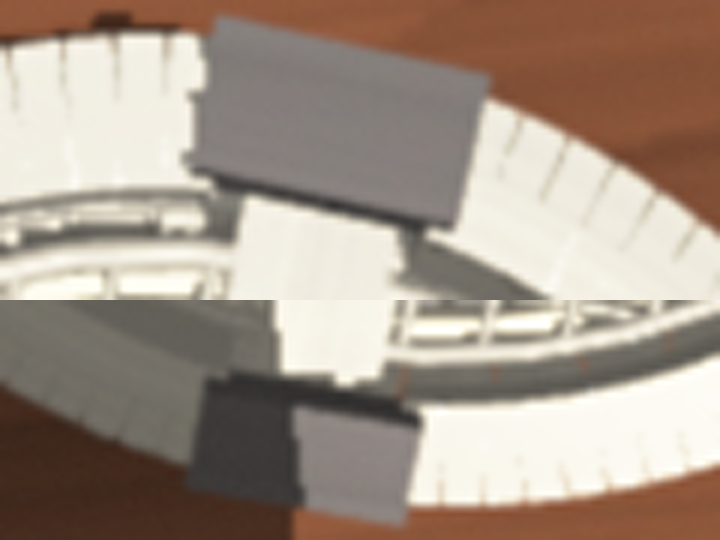

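View pics/w1d.png

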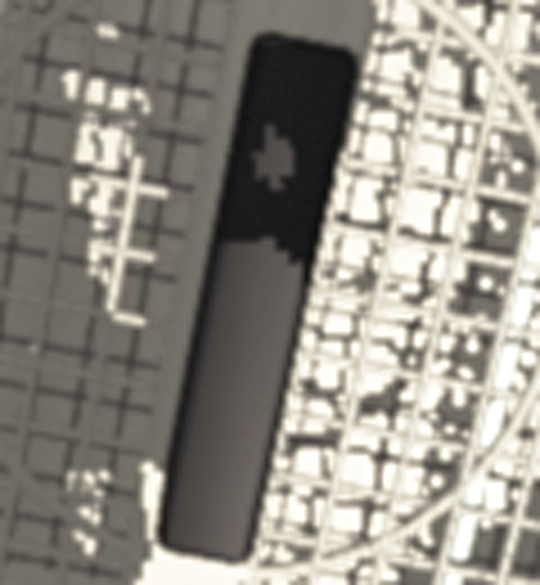

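Run:
```python
from h import *; import pickle
c=pickle.load(open('c1.pkl','rb'))
A=np.array([(215,18),(490,78),(452,228),(195,165)])/6+[300,25]
B=np.array([(205,80),(420,122),(405,225),(187,187)])/6+[250,295]
D=np.array([(258,35),(355,50),(248,560),(162,545)])/4.5+[270,135]
w=lambda P,z:np.array([px2w('wrist',*p,z,c)[:2] for p in P])
a,b,d=w(A,.077),w(B,.077),w(D,.110)
print(a.round(4),b.round(4),d.round(4))
print('centre bridges',(a.mean(0)+b.mean(0))/2,'dist',np.linalg.norm(a.mean(0)-b.mean(0)),'yaw',np.degrees(np.arctan2(*(a.mean(0)-b.mean(0))[::-1])))
v=(d[0]+d[1]-d[2]-d[3])/2
print('bar c',d.mean(0),'len',np.linalg.norm(v),'yaw',np.degrees(np.arctan2(v[1],v[0])),'wid',np.linalg.norm(d[0]-d[1]),np.linalg.norm(d[2]-d[3]))
```

```text
[[ 0.6853  0.0252]
 [ 0.675  -0.0083]
 [ 0.6586 -0.0025]
 [ 0.6693  0.0293]] [[0.4623 0.0949]
 [0.4515 0.0627]
 [0.4339 0.067 ]
 [0.4443 0.1002]] [[0.6047 0.0407]
 [0.6007 0.0255]
 [0.5168 0.0516]
 [0.5212 0.0662]]
centre bridges [0.56000318 0.04605778] dist 0.2347768059927236 yaw -17.40984840867216
bar c [0.56084904 0.04600055] len 0.08750561782869022 yaw -17.149949211524596 wid 0.015720158695443933 0.01530788795507347
```

View pics/top1.png

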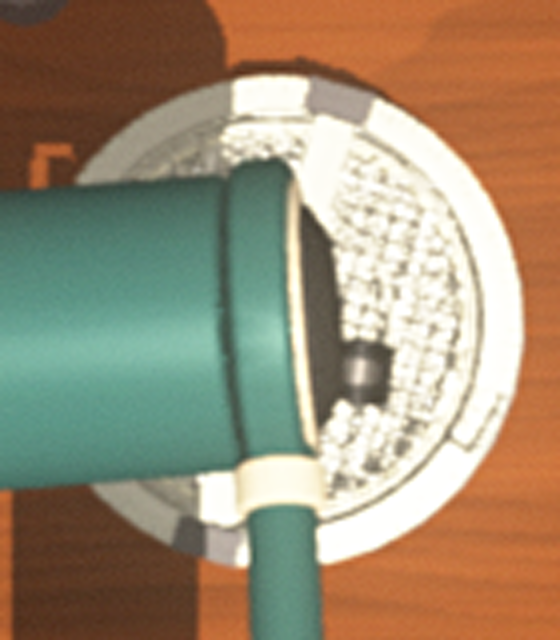

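Run:
```python
from h import *
plan([0.5602,0.046,0.13],-107.3);plan([0.5602,0.046,0.077],-107.3)
```

```text
shift cm [-2.66  9.97  0.59] turn [-0.12 11.35  0.04] rows 2.5
shift cm [-2.67 15.27  0.58] turn [-0.12 11.35  0.04] rows 3.7
```

>>> play_rows(series="-2.7 10 0.6 0 11.3 0 8.5;-2.7 10 0.6 0 11.3 0 8.5;-2.7 10 0.6 0 11.3 0 8.5;-2.7 10 0.6 0 11.3 0 8.5;-2.7 13 0.6 -0.1 11.3 0 8.5;-2.7 15.2 0.6 -0.1 11.3 0 8.5;-2.7 15.2 0.6 -0.1 11.3 0 8.5;-2.7 15.2 0.6 -0.1 11.3 0 8.5;-2.7 15.2 0.6 -0.1 11.3 0 8.5")

```text
time: 3.0
tool_pos: [0.5619, 0.0459, 0.0798]
tcp_rot: [-0.313, -2.061, 2.061]
wrist_force: [-0.3, 0.3, 0.2]
width: 0.994
```

Run:
```python
from h import *
show(); plan([0.5602,0.046,0.077],-107.3); c=grab('wrist','w2.png')
```

```text
t3.00 pos [0.5619 0.0459 0.0798] yaw -107.17 tilt [ 0.11 -0.  ] F [-0.3  0.3  0.2] T [-0.02 -0.02 -0.01] w 0.994 q [ 0.037  0.196  1.987 -0.     0.957  1.908]
shift cm [0.16 0.28 0.04] turn [ 0.03  0.13 -0.11] rows 0.1
```

View pics/w2.png

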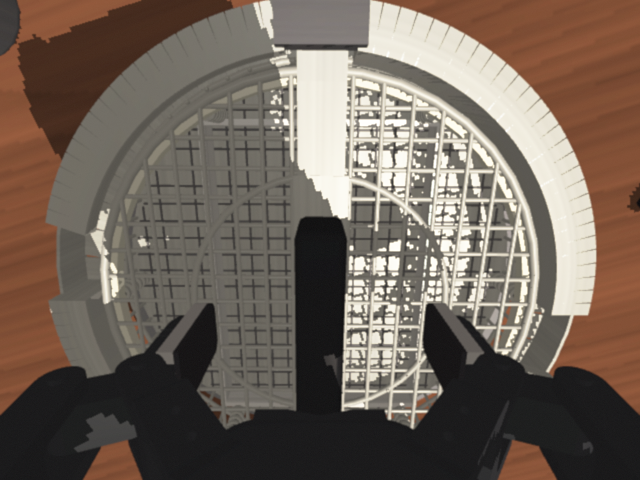

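>>> play_rows(series="0.2 0.3 0 0 0 0 8.5;0.2 0.3 0 0 0 0 8.5;0.2 0.3 0 0 0 0 8.5;0.2 0.3 0 0 0 0 1;0.2 0.3 0 0 0 0 1;0.2 0.3 0 0 0 0 1;0.2 0.3 0 0 0 0 1;0.2 0.3 0 0 0 0 1;0.2 0.3 0 0 0 0 1;0.2 0.3 0 0 0 0 1;0.2 0.3 0 0 0 0 1;0.2 0.3 0 0 0 0 1", newtons=80)

```text
time: 4.05
tool_pos: [0.5604, 0.0465, 0.0774]
tcp_rot: [-0.315, -2.062, 2.06]
wrist_force: [-0.7, 0.3, 1.7]
width: 0.201
```

Run:
```python
from h import *
show(); plan([0.5602,0.046,0.077],-107.3); c=grab('wrist','w3.png')
```

```text
t4.05 pos [0.5604 0.0465 0.0774] yaw -107.21 tilt [0.17 0.01] F [-0.7  0.3  1.7] T [ 0.03  0.16 -0.29] w 0.201 q [ 0.039  0.196  1.992 -0.     0.95   1.91 ]
shift cm [0.   0.04 0.06] turn [ 0.06  0.09 -0.16] rows 0.0
```

View pics/w3.png

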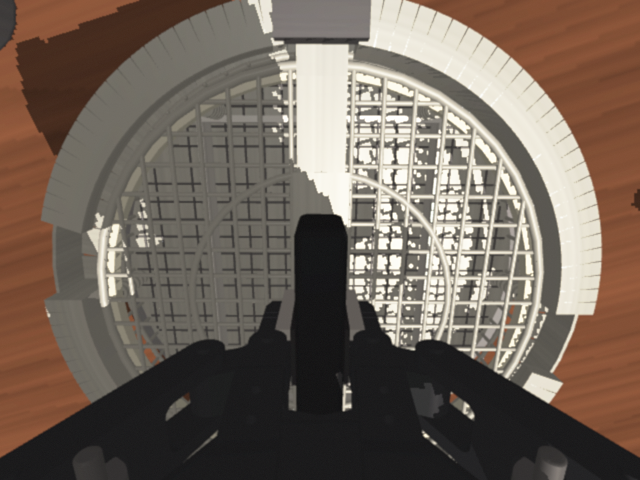

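>>> play_rows(series="0 0.3 0 0 0 0 1;0 0.5 0 0 0 0 1;0 0.8 0 0 0 0 1;0 0.8 0 0 0 0 1;0 0.8 0 0 0 0 1;0 0.8 0 0 0 0 1", newtons=100)

```text
time: 4.6
tool_pos: [0.5606, 0.0466, 0.0709]
tcp_rot: [-0.315, -2.062, 2.061]
wrist_force: [-4.5, 0.2, 11.2]
width: 0.193
```

Run:
```python
from h import *
show(); c=grab('wrist','w4.png')
```

```text
t4.60 pos [0.5606 0.0466 0.0709] yaw -107.21 tilt [0.18 0.  ] F [-4.5  0.2 11.2] T [-0.09  0.85 -0.25] w 0.193 q [ 0.039  0.205  1.996 -0.     0.938  1.91 ]
```

View pics/w4.png

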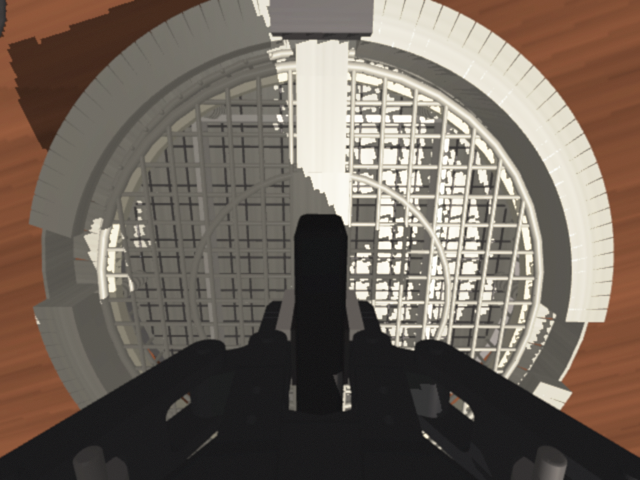

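>>> play_rows(series="0 0.25 0 0 -4 0 1;0 0.25 0 0 -9 0 1;0 0.25 0 0 -14 0 1;0 0.25 0 0 -19 0 1;0 0.25 0 0 -24 0 1;0 0.25 0 0 -29 0 1;0 0.25 0 0 -34 0 1;0 0.25 0 0 -40 0 1;0 0.25 0 0 -40 0 1")

```text
time: 5.4
tool_pos: [0.5632, 0.0467, 0.071]
tcp_rot: [-0.398, 1.996, -1.998]
wrist_force: [0.4, 0.2, 11.7]
width: 0.192
```

Run:
```python
from h import *
show(); c=grab('wrist','w5.png')
```

```text
t5.40 pos [0.5632 0.0467 0.071 ] yaw -67.00 tilt [0.48 0.04] F [ 0.4  0.2 11.7] T [0.26 0.6  0.17] w 0.192 q [0.038 0.206 1.994 0.    0.933 1.207]
```

View pics/w5.png

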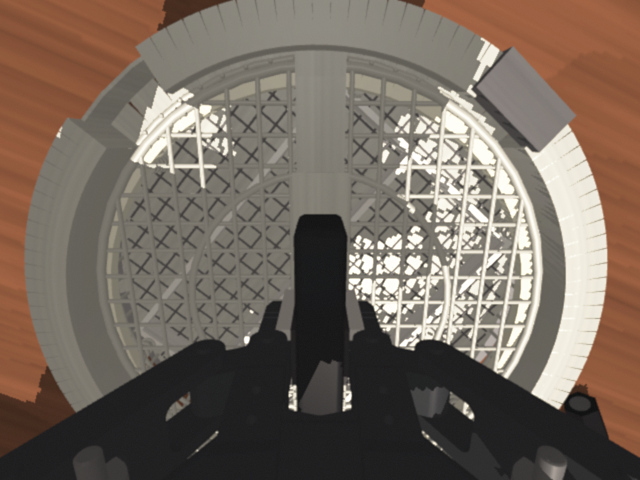

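>>> play_rows(series="0 0.2 0 0 -4 0 1;0.1 0.2 0 0 -9 0 1;0.1 0.2 0 0 -14 0 1;0.1 0.2 0 0 -19 0 1;0.15 0.2 0 0 -24 0 1;0.15 0.2 0 0 -29 0 1;0.15 0.2 0 0 -34 0 1;0.15 0.2 0 0 -40 0 1;0.15 0.2 0 0 -40 0 1")

```text
time: 6.2
tool_pos: [0.5638, 0.0469, 0.0714]
tcp_rot: [-0.938, 1.539, -1.547]
wrist_force: [0.2, 3.0, 11.2]
width: 0.194
```

Run:
```python
from h import *
show(); c=grab('wrist','w6.png')
```

```text
t6.20 pos [0.5638 0.0469 0.0714] yaw -26.91 tilt [0.67 0.11] F [ 0.2  3.  11.2] T [0.46 1.12 0.24] w 0.194 q [0.038 0.204 1.995 0.002 0.93  0.507]
```

View pics/w6.png

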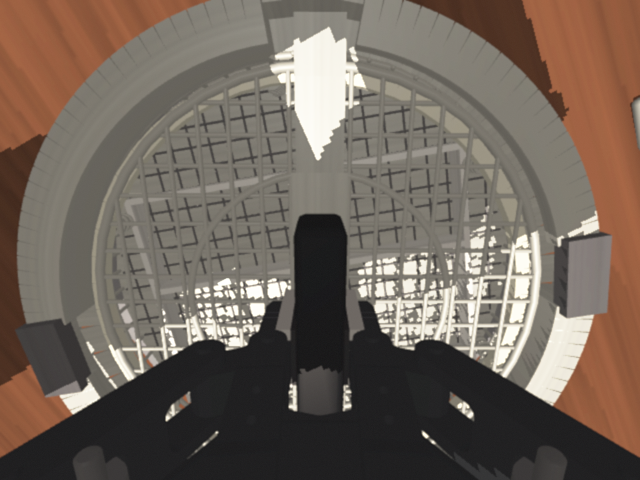

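>>> play_rows(series="0 -0.4 0 0 0 0 1;0 -0.8 0 0 0 0 1;0 -1.4 0 0 0 0 1;0 -2 0 0 0 0 1;0 -3 0 0 0 0 1;0 -4 0 0 0 0 1;0 -6 0 0 0 0 1;0 -8 0 0 0 0 1;0 -10 0 0 0 0 1;0 -10 0 0 0 0 1;0 -10 0 0 0 0 1")

```text
time: 7.17
tool_pos: [0.5639, 0.0466, 0.1731]
tcp_rot: [-0.933, 1.538, -1.55]
wrist_force: [0.2, -0.1, -3.8]
width: 0.194
```

Run:
```python
from h import *
show(); c=grab('wrist','w7.png'); grab('scene','s7.png')
plan([0.49,0.34,0.16],-27);plan([0.49,0.34,0.16],0);plan([0.49,0.34,0.016],-27)
```

```text
t7.17 pos [0.5639 0.0466 0.1731] yaw -27.04 tilt [0.9  0.09] F [ 0.2 -0.1 -3.8] T [ 0.    0.11 -0.01] w 0.194 q [3.800e-02 9.300e-02 1.915e+00 1.000e-03 1.118e+00 5.090e-01]
shift cm [-22.87   0.99 -19.74] turn [-0.47 -0.04 -0.33] rows 7.2
shift cm [-22.87   0.99 -19.74] turn [ -0.54 -27.04  -0.21] rows 7.2
shift cm [-22.79  15.39 -19.85] turn [-0.47 -0.04 -0.33] rows 8.1
```

View pics/w7.png

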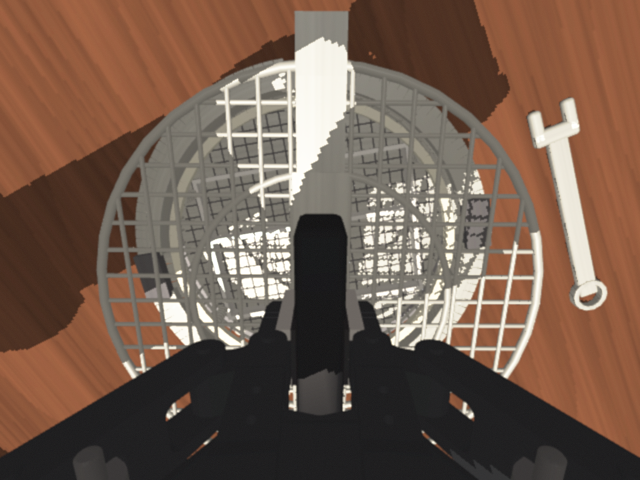

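View pics/s7.png

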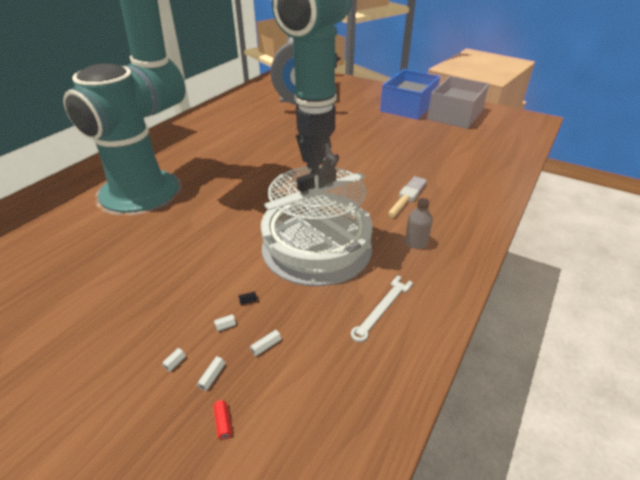

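>>> play_rows(series="-5 0 -4 -0.5 0 -0.3 1;-9 0 -8 -0.5 0 -0.3 1;-13 0 -11 -0.5 0 -0.3 1;-17 0 -14.5 -0.5 0 -0.3 1;-20 0 -17.5 -0.5 0 -0.3 1;-22.8 0 -19.8 -0.5 0 -0.3 1;-22.8 3 -19.8 -0.5 0 -0.3 1;-22.8 6 -19.8 -0.5 0 -0.3 1;-22.8 9 -19.8 -0.5 0 -0.3 1;-22.8 12 -19.8 -0.5 0 -0.3 1;-22.8 12 -19.8 -0.5 0 -0.3 1")

```text
time: 8.18
tool_pos: [0.483, 0.3362, 0.0406]
tcp_rot: [-0.967, 1.551, -1.551]
wrist_force: [-1.9, -1.8, -5.2]
width: 0.2
```

Run:
```python
from h import *
show(); c=grab('scene','s8.png'); 
plan([0.49,0.34,0.012],-27)
```

```text
t8.18 pos [0.483  0.3362 0.0406] yaw -26.97 tilt [-0.84 -0.49] F [-1.9 -1.8 -5.2] T [-0.06  0.11 -0.02] w 0.200 q [5.650e-01 2.990e-01 1.942e+00 1.000e-03 9.170e-01 1.035e+00]
shift cm [-0.53  3.17  0.33] turn [ 0.41 -0.    0.62] rows 0.8
```

View pics/s8.png

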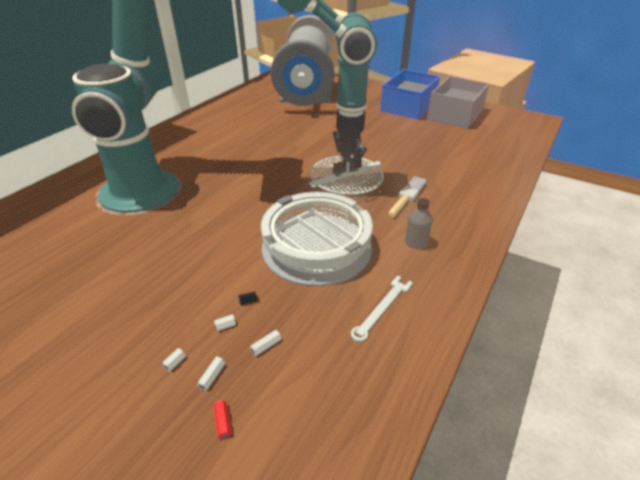

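>>> play_rows(series="-0.5 1 0.3 0.4 0 0.5 1;-0.5 1.8 0.3 0.4 0 0.5 1;-0.5 2.4 0.3 0.4 0 0.5 1;-0.5 2.8 0.3 0.4 0 0.5 1;-0.5 3 0.3 0.4 0 0.5 1;-0.5 3 0.3 0.4 0 0.5 1;-0.5 3 0.3 0.4 0 0.5 1")

```text
time: 8.82
tool_pos: [0.4901, 0.34, 0.0145]
tcp_rot: [-0.949, 1.547, -1.548]
wrist_force: [-0.5, -0.6, -3.3]
width: 0.193
```

Run:
```python
from h import *
show(); c=grab('wrist','w9.png');
```

```text
t8.82 pos [0.4901 0.34   0.0145] yaw -27.02 tilt [-0.01 -0.07] F [-0.5 -0.6 -3.3] T [ 0.04 -0.02 -0.03] w 0.193 q [ 5.650e-01  3.380e-01  1.948e+00 -1.000e-03  8.560e-01  1.038e+00]
```

View pics/w9.png

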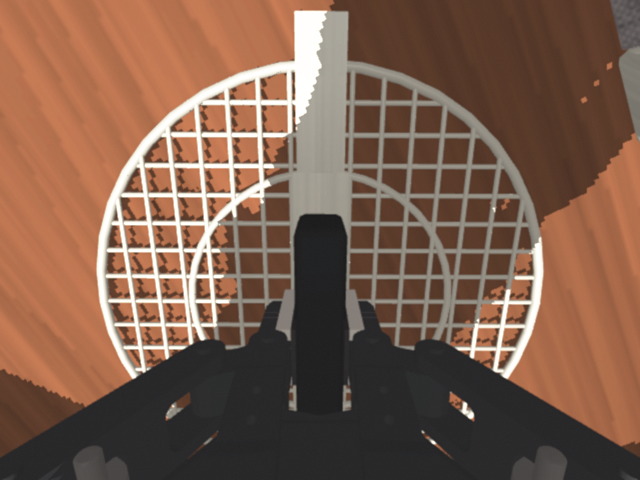

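>>> play_rows(series="0 0.2 0 0 0 0 1;0 0.35 0 0 0 0 1;0 0.4 0 0 0 0 1;0 0.4 0 0 0 0 1")

```text
time: 9.2
tool_pos: [0.4908, 0.3404, 0.0115]
tcp_rot: [-0.947, 1.546, -1.548]
wrist_force: [-0.6, -1.0, 3.7]
width: 0.194
```

Run:
```python
from h import *
show()
```

```text
t9.20 pos [0.4908 0.3404 0.0115] yaw -27.01 tilt [ 0.06 -0.02] F [-0.6 -1.   3.7] T [0.05 0.08 0.02] w 0.194 q [ 5.650e-01  3.430e-01  1.949e+00 -1.000e-03  8.490e-01  1.038e+00]
```

>>> play_rows(series="0 0 0 0 0 0 6;0 0 0 0 0 0 6;0 0 0 0 0 0 6;0 0 0 0 0 0 6;0 0 0 0 0 0 6;0 -2 0 0 0 0 6;0 -5 0 0 0 0 6;0 -9 0 0 0 0 6;0 -13 0 0 0 0 6;0 -17 0 0 0 0 6;0 -21 0 0 0 0 6;0 -24 0 0 0 0 6", newtons=60)

```text
time: 10.2
tool_pos: [0.4913, 0.341, 0.2557]
tcp_rot: [-0.943, 1.545, -1.547]
wrist_force: [0.3, 0.1, 0.1]
width: 0.705
```

Run:
```python
from h import *
show(); c=grab('wrist','w10.png'); plan([0.545,0.02,0.23],-17.3); plan([0.545,0.02,0.23],-27)
import pickle; pickle.dump(c,open('c10.pkl','wb'))
```

```text
t10.20 pos [0.4913 0.341  0.2557] yaw -27.02 tilt [0.26 0.11] F [0.3 0.1 0.1] T [ 0.03 -0.05 -0.  ] w 0.705 q [ 5.660e-01  1.020e-01  1.749e+00 -1.000e-03  1.286e+00  1.037e+00]
shift cm [26.49  3.08 19.17] turn [-0.54 -9.71 -0.67] rows 7.9
shift cm [26.49  3.08 19.17] turn [-0.48 -0.01 -0.71] rows 7.9
```

View pics/w10.png

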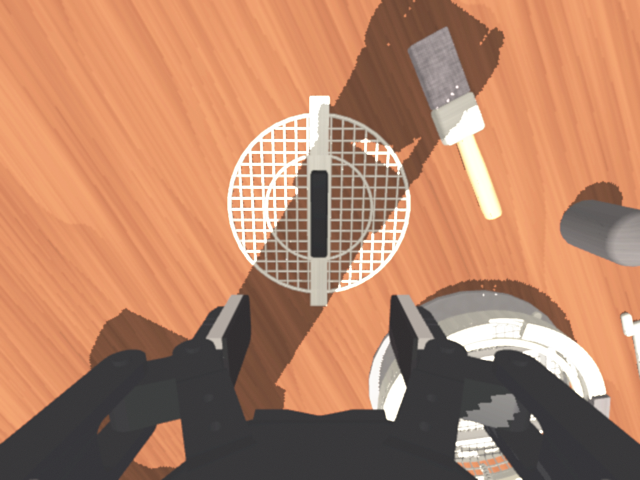

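Lid lies on the bench as released (bar centred at about (319,213) in the wrist picture). Now to above the basket to look inside.

>>> play_rows(series="26.5 3 19.2 -0.5 -9.7 -0.7 6;26.5 3 19.2 -0.5 -9.7 -0.7 6;26.5 3 19.2 -0.5 -9.7 -0.7 6;26.5 3 19.2 -0.5 -9.7 -0.7 6;26.5 3 19.2 -0.5 -9.7 -0.7 6;26.5 3 19.2 -0.5 -9.7 -0.7 6;26.5 3 19.2 -0.5 -9.7 -0.7 6;26.5 3 19.2 -0.5 -9.7 -0.7 6;26.5 3 19.2 -0.5 -9.7 -0.7 6;26.5 3 19.2 -0.5 -9.7 -0.7 6;26.5 3 19.2 -0.5 -9.7 -0.7 6")

```text
time: 11.17
tool_pos: [0.5449, 0.0198, 0.2305]
tcp_rot: [-1.05, 1.429, -1.429]
wrist_force: [-1.6, 0.9, -0.5]
width: 0.702
```

Run:
```python
from h import *
show(); c=grab('wrist','w11.png'); 
import pickle; pickle.dump(c,open('c11.pkl','wb'))
```

```text
t11.17 pos [0.5449 0.0198 0.2305] yaw -17.37 tilt [-0.01 -0.  ] F [-1.6  0.9 -0.5] T [-0.   -0.01  0.03] w 0.702 q [-0.009  0.019  1.883 -0.     1.24   0.294]
```

View pics/w11.png

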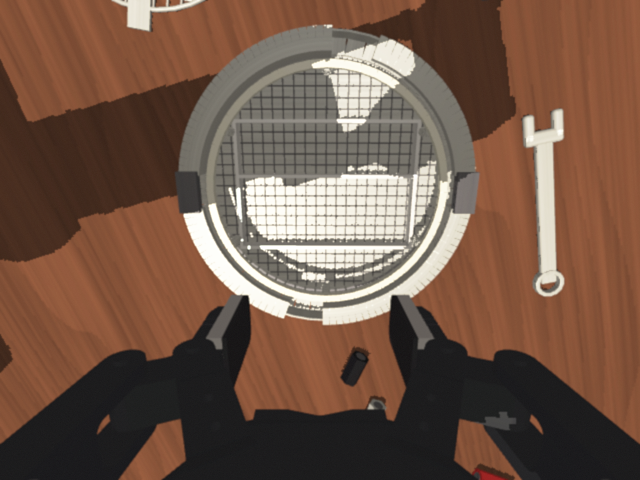

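Run:
```python
from h import *; import pickle
c=pickle.load(open('c11.pkl','rb'))
im=cv2.imread('pics/raw_w11.png').copy()
def draw(cx,cy,yawd,col):
    a=np.radians(yawd); M=np.array([[np.cos(a),-np.sin(a)],[np.sin(a),np.cos(a)]])
    P=lambda x,y,z:w2px('wrist',[*(M@[x,y]+[cx,cy]),z],c)
    L=[]
    for y in(-.059,.010,.059): L.append((P(-.083,y,.04),P(.083,y,.04)))
    for x in(-.083,.083): L.append((P(x,-.059,.04),P(x,.059,.04)))
    for p,q in L: cv2.line(big,tuple(np.int32((p-[170,20])*2.4*8)),tuple(np.int32((q-[170,20])*2.4*8)),col,1,cv2.LINE_AA,3)
    for r in(.125,.108):
        pts=np.array([(P(r*np.cos(t),r*np.sin(t),.074)-[170,20])*2.4 for t in np.linspace(0,2*np.pi,90)])
        cv2.polylines(big,[np.int32(pts*8)],True,col,1,cv2.LINE_AA,3)
big=cv2.resize(im[20:330,170:485],None,fx=1.9,fy=1.9) 
big=cv2.resize(im[20:330,170:485],None,fx=2.4,fy=2.4,interpolation=cv2.INTER_CUBIC)
draw(.5602,.046,-17.3,(0,0,255))
cv2.imwrite('pics/w11d.png',big[:600] if 0 else cv2.resize(big,None,fx=.8,fy=.8))
```

```text
(no output)
```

View pics/w11d.png

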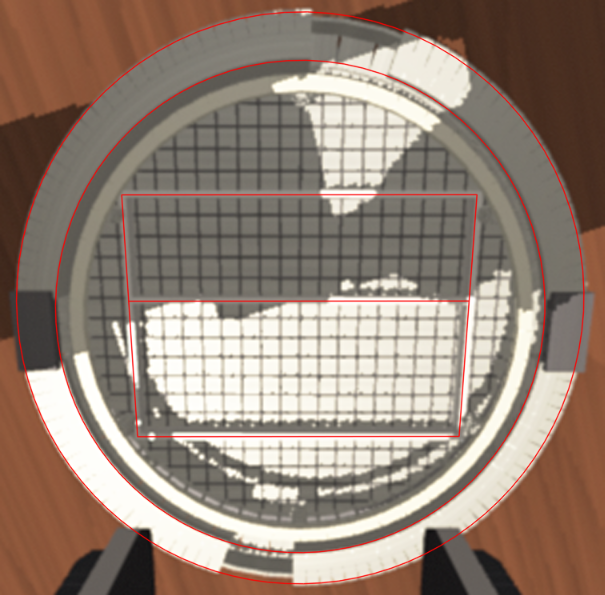

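Run:
```python
from h import *
plan([0.565,-0.32,0.22],-17.3)
```

```text
shift cm [31.92  1.07 12.03] turn [-0.    0.01  0.01] rows 8.2
```

>>> play_rows(series="31.9 1 12 0 0 0 6;31.9 1 12 0 0 0 6;31.9 1 12 0 0 0 6;31.9 1 12 0 0 0 6;31.9 1 12 0 0 0 6;31.9 1 12 0 0 0 6;31.9 1 12 0 0 0 6;31.9 1 12 0 0 0 6;31.9 1 12 0 0 0 6;31.9 1 12 0 0 0 6;31.9 1 12 0 0 0 6")

```text
time: 12.13
tool_pos: [0.5652, -0.3183, 0.2202]
tcp_rot: [-1.051, 1.429, -1.426]
wrist_force: [-0.6, -0.8, 0.2]
width: 0.703
```

Run:
```python
from h import *
show(); c=grab('wrist','w12.png'); 
import pickle; pickle.dump(c,open('c12.pkl','wb'))
```

```text
t12.13 pos [ 0.5652 -0.3183  0.2202] yaw -17.25 tilt [-0.03  0.07] F [-0.6 -0.8  0.2] T [ 0.01  0.06 -0.03] w 0.703 q [-5.520e-01  2.220e-01  1.676e+00  1.000e-03  1.245e+00 -2.510e-01]
```

View pics/w12.png

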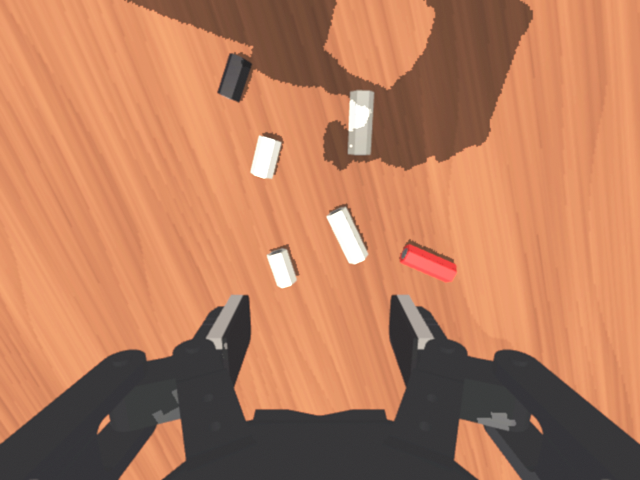

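```bash
cat > nuts.py <<'E'
from h import *
def find(im,c,name='wrist',zc=.0095,vmax=300,box=None):
    hsv=cv2.cvtColor(im,cv2.COLOR_BGR2HSV)
    m=((hsv[...,1]<75)&(hsv[...,2]>90)).astype(np.uint8)
    m[vmax:]=0
    m=cv2.morphologyEx(m,cv2.MORPH_OPEN,np.ones((3,3),np.uint8))
    n,l,st,ce=cv2.connectedComponentsWithStats(m)
    out=[]
    for i in range(1,n):
        if st[i,4]<80: continue
        ys,xs=np.nonzero(l==i)
        W=np.array([px2w(name,x,y,zc,c)[:2] for x,y in zip(xs,ys)])
        # centroid in px
        ctr=px2w(name,xs.mean(),ys.mean(),zc,c)[:2]
        (rc,rs,ra)=cv2.minAreaRect((W*1000).astype(np.float32))
        box=cv2.boxPoints((rc,rs,ra)); e0,e1=box[1]-box[0],box[2]-box[1]
        e=e0 if np.linalg.norm(e0)>np.linalg.norm(e1) else e1
        ang=np.degrees(np.arctan2(e[1],e[0]))%180
        cov=np.cov(W.T); w,v=np.linalg.eigh(cov); pa=np.degrees(np.arctan2(v[1,1],v[0,1]))%180
        if max(rs)>100: continue
        out.append(dict(px=(xs.mean().round(1),ys.mean().round(1)),ctr=ctr,rectc=np.array(rc)/1000,size=sorted(np.round(rs,1)),axis=ang,pca=pa))
        o=out[-1]; print(o['px'],'ctr',ctr.round(4),'rectc',o['rectc'].round(4),'size',o['size'],'axis %.1f pca %.1f'%(ang,pa),'jawyaw %.1f'%(pa-90))
    return out
E
python3 - <<'E'
from nuts import *; import pickle
find(cv2.imread('pics/raw_w12.png'),pickle.load(open('c12.pkl','rb')))
E
```

```text
(np.float64(230.7), np.float64(80.0)) ctr [ 0.525  -0.1741] rectc [ 0.5258 -0.1729] size [np.float64(10.0), np.float64(33.2)] axis 49.5 pca 47.3 jawyaw -42.7
(np.float64(360.2), np.float64(122.0)) ctr [ 0.6295 -0.2449] rectc [ 0.6292 -0.2459] size [np.float64(22.7), np.float64(58.7)] axis 71.8 pca 71.7 jawyaw -18.3
(np.float64(265.3), np.float64(156.9)) ctr [ 0.5323 -0.2485] rectc [ 0.5321 -0.2492] size [np.float64(23.1), np.float64(39.3)] axis 56.3 pca 55.2 jawyaw -34.8
(np.float64(347.3), np.float64(235.0)) ctr [ 0.5872 -0.3482] rectc [ 0.5874 -0.3494] size [np.float64(23.0), np.float64(62.3)] axis 99.2 pca 98.4 jawyaw 8.4
(np.float64(281.7), np.float64(267.5)) ctr [ 0.5103 -0.362 ] rectc [ 0.5103 -0.3627] size [np.float64(22.9), np.float64(43.4)] axis 89.1 pca 86.5 jawyaw -3.5
```

Run:
```python
from h import *
plan([0.6293,-0.2455,0.06],-18.3);plan([0.6293,-0.2455,0.004],-18.3)
```

```text
shift cm [-8.77 16.05  4.01] turn [ 0.04  1.11 -0.05] rows 4.5
shift cm [-8.76 21.65  4.01] turn [ 0.04  1.11 -0.05] rows 5.7
```

>>> play_rows(series="-8.8 10 4 0 1.1 0 4.5;-8.8 16 4 0 1.1 0 4.5;-8.8 16 4 0 1.1 0 4.5;-8.8 16 4 0 1.1 0 4.5;-8.8 16 4 0 1.1 0 4.5;-8.8 18 4 0 1.1 0 4.5;-8.8 20 4 0 1.1 0 4.5;-8.8 21 4 0 1.1 0 4.5;-8.8 21.4 4 0 1.1 0 4.5;-8.8 21.4 4 0 1.1 0 4.5;-8.8 21.4 4 0 1.1 0 4.5")

```text
time: 13.1
tool_pos: [0.6301, -0.2447, 0.0077]
tcp_rot: [-1.04, 1.439, -1.44]
wrist_force: [0.2, 0.0, -0.1]
width: 0.526
```

Run:
```python
from h import *
show(); c=grab('wrist','w13.png'); plan([0.6293,-0.2455,0.004],-18.3)
```

```text
t13.10 pos [ 0.6301 -0.2447  0.0077] yaw -18.25 tilt [0.06 0.03] F [ 0.2  0.  -0.1] T [ 0.   -0.    0.03] w 0.526 q [-4.08e-01  4.71e-01  1.77e+00  1.00e-03  9.00e-01 -9.00e-02]
shift cm [ 0.06  0.43 -0.11] turn [-0.11  0.02 -0.04] rows 0.1
```

View pics/w13.png

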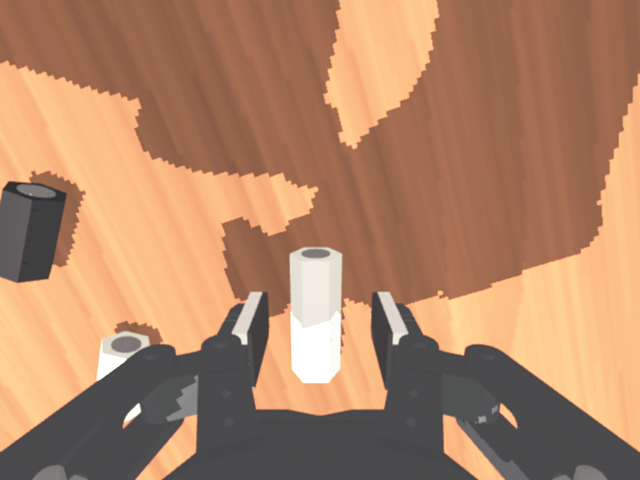

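>>> play_rows(series="0 0.2 -0.1 0 0 0 4.5;0 0.4 -0.1 0 0 0 4.5;0 0.4 -0.1 0 0 0 4.5;0 0.4 -0.1 0 0 0 1;0 0.4 -0.1 0 0 0 1;0 0.4 -0.1 0 0 0 1;0 0.4 -0.1 0 0 0 1;0 0.4 -0.1 0 0 0 1;0 0.4 -0.1 0 0 0 1;0 0.4 -0.1 0 0 0 1", newtons=60)

```text
time: 13.98
tool_pos: [0.6299, -0.2452, 0.0048]
tcp_rot: [-1.039, 1.438, -1.441]
wrist_force: [-1.1, -0.1, 5.3]
width: 0.221
```

Run:
```python
from h import *
show(); c=grab('wrist','w14.png')
```

```text
t13.98 pos [ 0.6299 -0.2452  0.0048] yaw -18.27 tilt [ 0.15 -0.02] F [-1.1 -0.1  5.3] T [-0.04  0.15 -0.03] w 0.221 q [-4.080e-01  4.730e-01  1.773e+00  1.000e-03  8.930e-01 -9.000e-02]
```

View pics/w14.png

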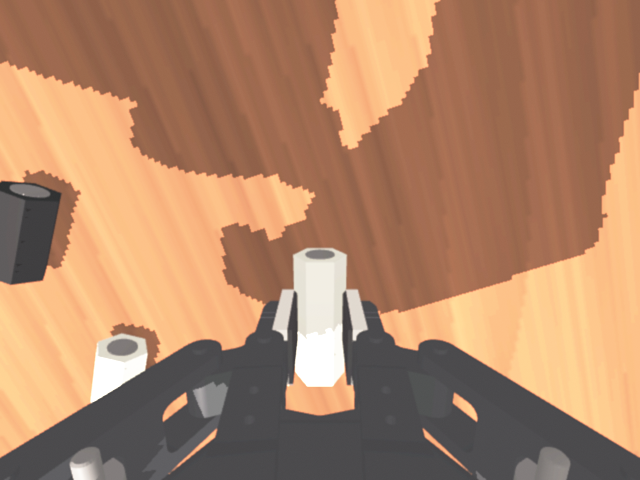

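```bash
cat >> h.py <<'E'
C=np.array([.5602,.046]); YB=-17.3
def bas(x,y):
    a=np.radians(YB); return C+np.array([[np.cos(a),-np.sin(a)],[np.sin(a),np.cos(a)]])@[x,y]
E
python3 - <<'E'
from h import *
for p in [(.035,-.0245),(-.035,-.0245),(.035,.0345),(-.035,.0345)]: print(p,bas(*p).round(4))
t=bas(.035,-.0245)
plan([*t,.13],YB);plan([*t,.031],YB)
E
```

```text
(0.035, -0.0245) [0.5863 0.0122]
(-0.035, -0.0245) [0.5195 0.033 ]
(0.035, 0.0345) [0.6039 0.0685]
(-0.035, 0.0345) [0.537  0.0893]
shift cm [-23.08 -12.54 -12.17] turn [-0.15 -0.97 -0.03] rows 6.9
shift cm [-23.08  -2.64 -12.2 ] turn [-0.15 -0.97 -0.03] rows 6.3
```

>>> play_rows(series="0 -3 0 0 0 0 1;0 -7 0 0 0 0 1;0 -11 0 0 0 0 1;-3.5 -12.5 -2 0 -1 0 1;-7 -12.5 -3.7 0 -1 0 1;-10.5 -12.5 -5.5 0 -1 0 1;-14 -12.5 -7.4 0 -1 0 1;-17.5 -12.5 -9.2 0 -1 0 1;-20.5 -12.5 -10.8 0 -1 0 1;-23 -12.5 -12.2 -0.1 -1 0 1;-23 -12.5 -12.2 -0.1 -1 0 1;-23 -12.5 -12.2 -0.1 -1 0 1", newtons=90)

```text
time: 15.03
tool_pos: [0.5848, 0.0131, 0.1286]
tcp_rot: [-1.053, 1.426, -1.425]
wrist_force: [0.2, -1.0, -1.8]
width: 0.212
```

Run:
```python
from h import *
show(); c=grab('wrist','w15.png')
plan([*bas(.035,-.0245),.031],YB)
```

```text
t15.03 pos [0.5848 0.0131 0.1286] yaw -17.08 tilt [-0.03  0.01] F [ 0.2 -1.  -1.8] T [ 0.02 -0.03 -0.01] w 0.212 q [-0.02   0.181  1.903  0.     1.058  0.278]
shift cm [-0.06  9.78  0.09] turn [-0.01  0.13  0.01] rows 2.3
```

View pics/w15.png

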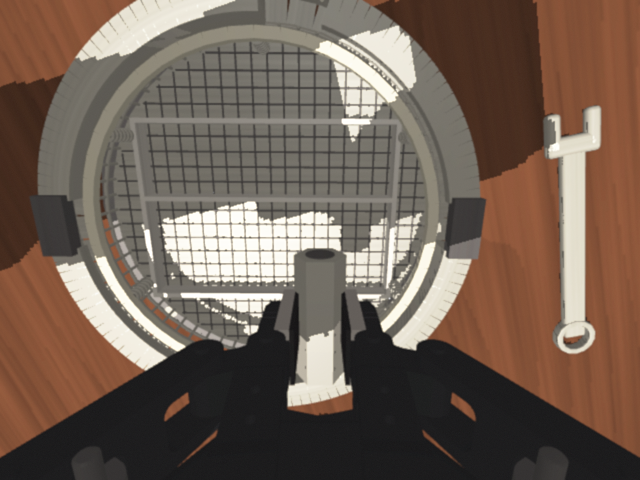

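>>> play_rows(series="0 2.5 0.1 0 0.1 0 1;0 5 0.1 0 0.1 0 1;0 7 0.1 0 0.1 0 1;0 8.5 0.1 0 0.1 0 1;0 9.3 0.1 0 0.1 0 1;0 9.5 0.1 0 0.1 0 1;0 9.5 0.1 0 0.1 0 1;0 9.5 0.1 0 0.1 0 1")

```text
time: 15.75
tool_pos: [0.5873, 0.011, 0.0347]
tcp_rot: [-1.05, 1.427, -1.429]
wrist_force: [0.8, 0.0, -0.7]
width: 0.207
```

Run:
```python
from h import *
show(); c=grab('wrist','w16.png')
plan([*bas(.035,-.0245),.030],YB)
```

```text
t15.75 pos [0.5873 0.011  0.0347] yaw -17.32 tilt [ 0.09 -0.02] F [ 0.8  0.  -0.7] T [-0.03  0.02  0.03] w 0.207 q [-0.023  0.295  1.961 -0.     0.884  0.279]
shift cm [-0.06  0.51 -0.15] turn [-0.13 -0.   -0.03] rows 0.1
```

View pics/w16.png

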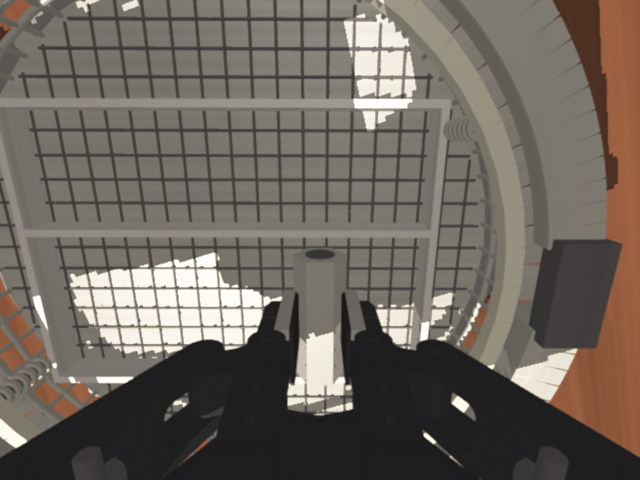

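>>> play_rows(series="0 0.3 -0.1 0 0 0 1;0 0.45 -0.1 0 0 0 1;0 0.45 -0.1 0 0 0 1;0 0.45 -0.1 0 0 0 1;0 0.45 -0.1 0 0 0 4;0 0.45 -0.1 0 0 0 4;0 0.45 -0.1 0 0 0 4;0 -2 -0.1 0 0 0 4;0 -5 -0.1 0 0 0 4;0 -9 -0.1 0 0 0 4;0 -12 -0.1 0 0 0 4;0 -12 -0.1 0 0 0 4")

```text
time: 16.8
tool_pos: [0.5917, 0.0114, 0.1637]
tcp_rot: [-1.037, 1.416, -1.434]
wrist_force: [1.3, 0.8, 1.3]
width: 0.467
```

Run:
```python
from h import *
show(); c=grab('wrist','w17.png')
plan([0.57,-0.32,0.2],YB)
```

```text
t16.80 pos [0.5917 0.0114 0.1637] yaw -17.30 tilt [ 0.94 -0.03] F [1.3 0.8 1.3] T [-0.02 -0.07  0.02] w 0.467 q [-0.023  0.149  1.87  -0.     1.106  0.279]
shift cm [32.23 -3.96  7.99] turn [-0.69 -0.   -0.18] rows 8.0
```

View pics/w17.png

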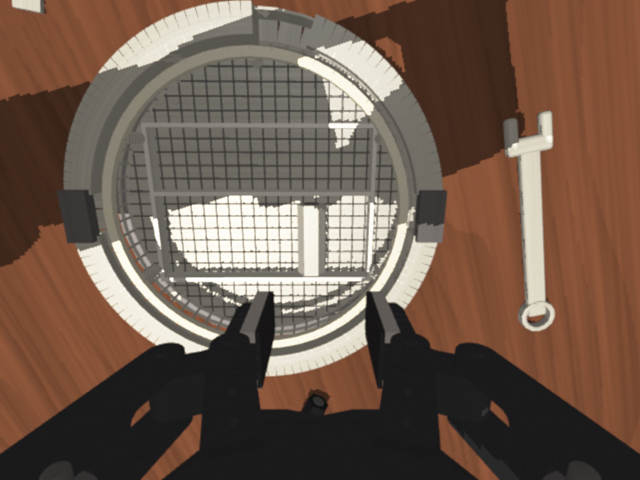

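>>> play_rows(series="32.2 -4 8 -0.7 0 -0.2 4.5;32.2 -4 8 -0.7 0 -0.2 4.5;32.2 -4 8 -0.7 0 -0.2 4.5;32.2 -4 8 -0.7 0 -0.2 4.5;32.2 -4 8 -0.7 0 -0.2 4.5;32.2 -4 8 -0.7 0 -0.2 4.5;32.2 -4 8 -0.7 0 -0.2 4.5;32.2 -4 8 -0.7 0 -0.2 4.5;32.2 -4 8 -0.7 0 -0.2 4.5;32.2 -4 8 -0.7 0 -0.2 4.5;32.2 -4 8 -0.7 0 -0.2 4.5")

```text
time: 17.77
tool_pos: [0.5693, -0.3193, 0.1986]
tcp_rot: [-1.051, 1.432, -1.426]
wrist_force: [-0.2, 0.4, 0.1]
width: 0.529
```

Run:
```python
from nuts import *
show(); c=grab('wrist','w18.png')
find(cv2.imread('pics/raw_w18.png'),c)
```

```text
t17.77 pos [ 0.5693 -0.3193  0.1986] yaw -17.37 tilt [-0.15  0.11] F [-0.2  0.4  0.1] T [0.04 0.   0.03] w 0.529 q [-0.549  0.246  1.688  0.     1.211 -0.246]
(np.float64(218.9), np.float64(77.9)) ctr [ 0.5237 -0.1749] rectc [ 0.5237 -0.1743] size [np.float64(10.5), np.float64(28.6)] axis 51.2 pca 49.3 jawyaw -40.7
(np.float64(257.5), np.float64(158.3)) ctr [ 0.5323 -0.2486] rectc [ 0.5319 -0.2492] size [np.float64(23.0), np.float64(39.4)] axis 56.2 pca 54.7 jawyaw -35.3
(np.float64(344.9), np.float64(240.9)) ctr [ 0.587  -0.3483] rectc [ 0.5873 -0.3495] size [np.float64(23.0), np.float64(62.5)] axis 98.8 pca 98.3 jawyaw 8.3
(np.float64(275.7), np.float64(275.2)) ctr [ 0.5101 -0.362 ] rectc [ 0.5101 -0.3627] size [np.float64(23.2), np.float64(43.6)] axis 89.4 pca 86.8 jawyaw -3.2
(np.float64(254.9), np.float64(295.5)) ctr [ 0.4823 -0.3768] rectc [ 0.4824 -0.3768] size [np.float64(7.8), np.float64(12.8)] axis 162.7 pca 177.4 jawyaw 87.4
(np.float64(384.3), np.float64(295.6)) ctr [ 0.6093 -0.4164] rectc [ 0.6096 -0.4164] size [np.float64(7.8), np.float64(13.8)] axis 162.7 pca 146.8 jawyaw 56.8
```

View pics/w18.png

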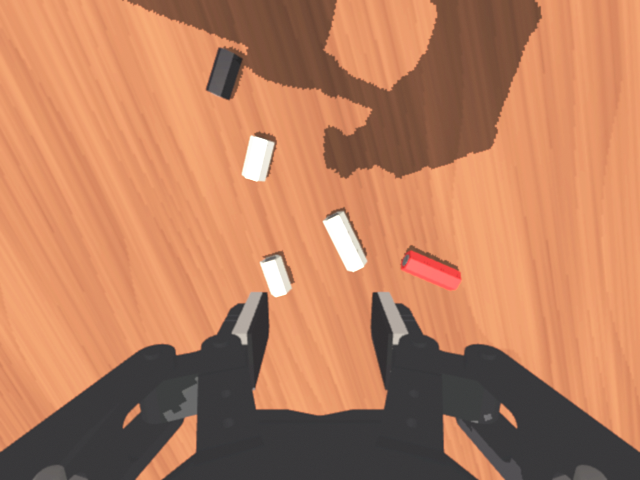

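Run:
```python
from h import *
plan([0.5871,-0.349,0.06],8.5);plan([0.5871,-0.349,0.004],8.5)
```

```text
shift cm [ 2.4  13.86  2.63] turn [  0.16 -25.79  -0.09] rows 3.6
shift cm [ 2.41 19.46  2.65] turn [  0.16 -25.79  -0.09] rows 4.7
```

>>> play_rows(series="2.4 5 2.6 0 -7 0 4.5;2.4 9 2.6 0 -14 0 4.5;2.4 13 2.6 0 -20 0 4.5;2.4 14 2.6 0 -25.8 0 4.5;2.4 14 2.6 0.2 -25.8 0 4.5;2.4 16 2.6 0.2 -25.8 0 4.5;2.4 18 2.6 0.2 -25.8 0 4.5;2.4 19 2.6 0.2 -25.8 0 4.5;2.4 19.4 2.6 0.2 -25.8 0 4.5;2.4 19.4 2.6 0.2 -25.8 0 4.5;2.4 19.4 2.6 0.2 -25.8 0 4.5;2.4 19.4 2.6 0.2 -25.8 0 4.5")

```text
time: 18.82
tool_pos: [0.5879, -0.3493, 0.0065]
tcp_rot: [-1.273, 1.097, -1.101]
wrist_force: [0.6, -0.2, 1.0]
width: 0.523
```

Run:
```python
from h import *
show(); c=grab('wrist','w19.png'); plan([0.5871,-0.349,0.004],8.5)
```

```text
t18.82 pos [ 0.5879 -0.3493  0.0065] yaw 8.50 tilt [0.19 0.  ] F [ 0.6 -0.2  1. ] T [ 0.   -0.03 -0.03] w 0.523 q [-0.573  0.484  1.753  0.002  0.902 -0.723]
shift cm [-0.05  0.25 -0.07] turn [-0.19 -0.    0.03] rows 0.1
```

View pics/w19.png

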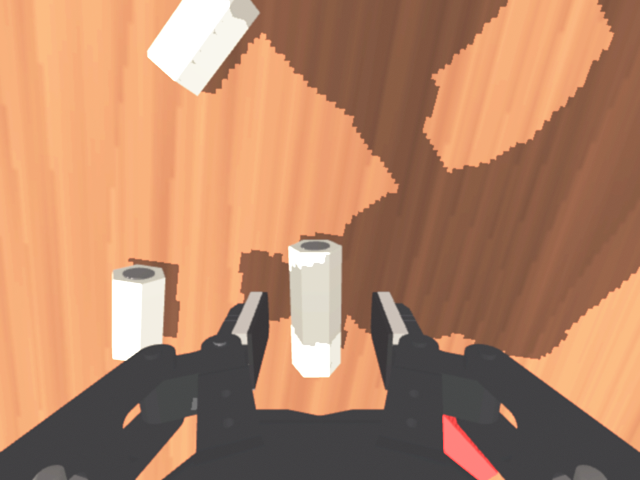

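>>> play_rows(series="-0.15 0.2 -0.1 0 0 0 4.5;-0.15 0.3 -0.1 0 0 0 4.5;-0.15 0.3 -0.1 0 0 0 4.5;-0.15 0.3 -0.1 0 0 0 1;-0.15 0.3 -0.1 0 0 0 1;-0.15 0.3 -0.1 0 0 0 1;-0.15 0.3 -0.1 0 0 0 1;-0.15 0.3 -0.1 0 0 0 1;-0.15 0.3 -0.1 0 0 0 1;-0.15 0.3 -0.1 0 0 0 1", newtons=90)

```text
time: 19.7
tool_pos: [0.5869, -0.3482, 0.004]
tcp_rot: [-1.273, 1.096, -1.101]
wrist_force: [-1.0, 1.0, 3.9]
width: 0.209
```

Run:
```python
from h import *
show(); c=grab('wrist','w20.png')
t=bas(-.035,-.0245)
plan([*t,.13],YB);plan([*t,.031],YB)
```

```text
t19.70 pos [ 0.5869 -0.3482  0.004 ] yaw 8.50 tilt [ 0.21 -0.02] F [-1.   1.   3.9] T [0.09 0.18 0.02] w 0.209 q [-0.573  0.484  1.758  0.002  0.896 -0.723]
shift cm [-38.69 -12.64  -0.99] turn [-0.22 25.8   0.  ] rows 9.8
shift cm [-38.7   -2.74  -1.02] turn [-0.22 25.8   0.  ] rows 9.3
```

View pics/w20.png

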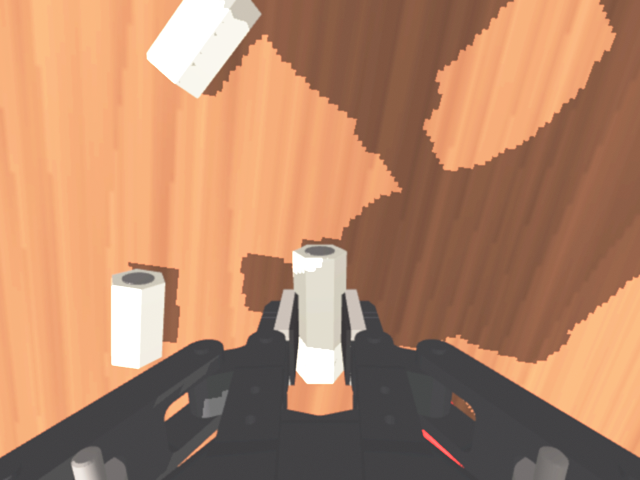

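>>> play_rows(series="0 -3 0 0 0 0 1;0 -7 0 0 0 0 1;-2 -10.5 0 0 3 0 1;-6 -12.6 0 0 6 0 1;-10 -12.6 -0.3 0 9 0 1;-14 -12.6 -0.4 0 12 0 1;-18 -12.6 -0.5 0 15 0 1;-22 -12.6 -0.6 0 18 0 1;-26 -12.6 -0.7 0 21 0 1;-30 -12.6 -0.8 0 24 0 1;-34 -12.6 -0.9 -0.2 25.8 0 1;-37 -12.6 -1 -0.2 25.8 0 1")

```text
time: 20.75
tool_pos: [0.5203, 0.019, 0.1288]
tcp_rot: [-1.051, 1.43, -1.428]
wrist_force: [-0.5, -0.2, -1.6]
width: 0.205
```

Run:
```python
from h import *
show()
t=bas(-.035,-.0245)
plan([*t,.10],YB);plan([*t,.034],YB)
```

```text
t20.75 pos [0.5203 0.019  0.1288] yaw -17.34 tilt [-0.06  0.04] F [-0.5 -0.2 -1.6] T [ 0.01 -0.02  0.  ] w 0.205 q [-1.200e-02  6.200e-02  2.036e+00  1.000e-03  1.044e+00  2.900e-01]
shift cm [-1.31  2.88 -0.49] turn [ 0.07 -0.04 -0.02] rows 0.8
shift cm [-1.31  9.48 -0.48] turn [ 0.07 -0.04 -0.02] rows 2.3
```

>>> play_rows(series="-1.3 0 -0.5 0 0 0 1;-1.3 1 -0.5 0 0 0 1;-1.3 3 -0.5 0 0 0 1;-1.3 5 -0.5 0 0 0 1;-1.3 7 -0.5 0 0 0 1;-1.3 8.4 -0.5 0 0 0 1;-1.3 9.1 -0.5 0 0 0 1;-1.3 9.3 -0.5 0 0 0 1;-1.3 9.3 -0.5 0 0 0 1;-1.3 9.3 -0.5 0 0 0 1")

```text
time: 21.58
tool_pos: [0.52, 0.0327, 0.0363]
tcp_rot: [-1.05, 1.429, -1.428]
wrist_force: [1.0, -0.4, -1.2]
width: 0.209
```

Run:
```python
from h import *
show();grab('wrist','w21.png')
t=bas(-.035,-.0245)
plan([*t,.0295],YB)
```

```text
t21.58 pos [0.52   0.0327 0.0363] yaw -17.37 tilt [-0.    0.04] F [ 1.  -0.4 -1.2] T [-0.01 -0.05 -0.02] w 0.209 q [1.400e-02 1.830e-01 2.101e+00 1.000e-03 8.580e-01 3.170e-01]
shift cm [ 0.    0.72 -0.09] turn [-0.04 -0.06 -0.05] rows 0.2
```

View pics/w21.png

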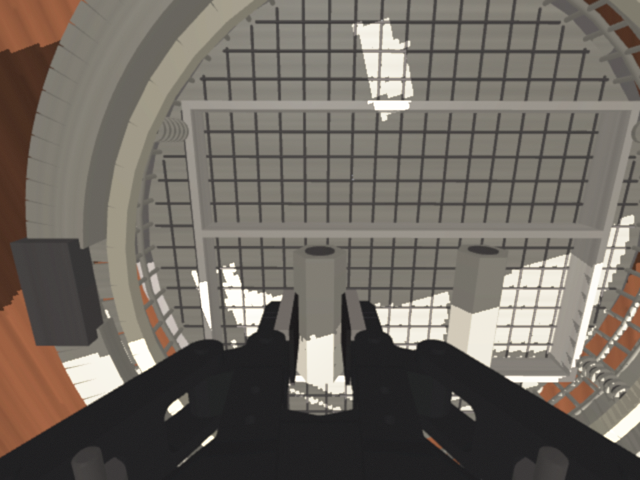

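>>> play_rows(series="0.1 0.3 -0.1 0 0 0 1;0.1 0.55 -0.1 0 0 0 1;0.1 0.65 -0.1 0 0 0 1;0.1 0.65 -0.1 0 0 0 1;0.1 0.65 -0.1 0 0 0 4;0.1 0.65 -0.1 0 0 0 4;0.1 0.65 -0.1 0 0 0 4;0 -2 -0.1 0 0 0 4;0 -5 -0.1 0 0 0 4;0 -9 -0.1 0 0 0 4;0 -12 -0.1 0 0 0 4;0 -12 -0.1 0 0 0 4")

```text
time: 22.63
tool_pos: [0.5247, 0.0331, 0.1647]
tcp_rot: [-1.037, 1.419, -1.433]
wrist_force: [1.1, 0.1, 0.5]
width: 0.466
```

Run:
```python
from h import *
show(); c=grab('wrist','w22.png')
plan([0.53,-0.30,0.2],YB)
```

```text
t22.63 pos [0.5247 0.0331 0.1647] yaw -17.36 tilt [0.83 0.05] F [1.1 0.1 0.5] T [-0.02 -0.03 -0.03] w 0.466 q [1.500e-02 2.500e-02 2.003e+00 1.000e-03 1.099e+00 3.180e-01]
shift cm [31.56 -3.85 10.64] turn [-0.57 -0.05 -0.23] rows 8.0
```

View pics/w22.png

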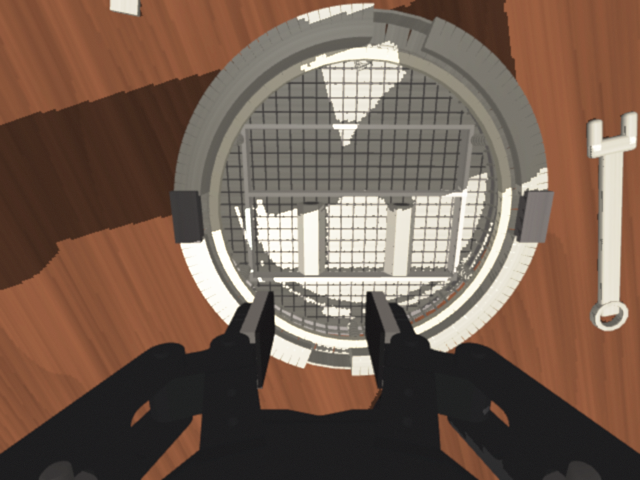

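Both long nuts lie in the wide row (at (310,240) and (398,238)). Next the short nuts.

>>> play_rows(series="31.5 -3.8 10.6 -0.6 0 -0.2 4.5;31.5 -3.8 10.6 -0.6 0 -0.2 4.5;31.5 -3.8 10.6 -0.6 0 -0.2 4.5;31.5 -3.8 10.6 -0.6 0 -0.2 4.5;31.5 -3.8 10.6 -0.6 0 -0.2 4.5;31.5 -3.8 10.6 -0.6 0 -0.2 4.5;31.5 -3.8 10.6 -0.6 0 -0.2 4.5;31.5 -3.8 10.6 -0.6 0 -0.2 4.5;31.5 -3.8 10.6 -0.6 0 -0.2 4.5;31.5 -3.8 10.6 -0.6 0 -0.2 4.5;31.5 -3.8 10.6 -0.6 0 -0.2 4.5")

```text
time: 23.6
tool_pos: [0.5289, -0.2987, 0.1977]
tcp_rot: [-1.05, 1.433, -1.426]
wrist_force: [0.4, -0.6, -0.1]
width: 0.524
```

Run:
```python
from nuts import *
show(); c=grab('wrist','w23.png')
o=find(cv2.imread('pics/raw_w23.png'),c)
```

```text
t23.60 pos [ 0.5289 -0.2987  0.1977] yaw -17.42 tilt [-0.16  0.17] F [ 0.4 -0.6 -0.1] T [-0.06 -0.03 -0.  ] w 0.524 q [-5.560e-01  1.630e-01  1.788e+00  1.000e-03  1.194e+00 -2.520e-01]
(np.float64(269.8), np.float64(94.7)) ctr [ 0.521  -0.1801] rectc [ 0.5209 -0.1799] size [np.float64(10.6), np.float64(16.7)] axis 51.1 pca 46.7 jawyaw -43.3
(np.float64(292.7), np.float64(185.6)) ctr [ 0.5149 -0.2609] rectc [ 0.5147 -0.2615] size [np.float64(22.9), np.float64(39.8)] axis 56.4 pca 55.6 jawyaw -34.4
(np.float64(320.1), np.float64(281.4)) ctr [ 0.5106 -0.3606] rectc [ 0.5103 -0.3615] size [np.float64(23.2), np.float64(42.3)] axis 88.7 pca 89.6 jawyaw -0.4
(np.float64(254.9), np.float64(295.5)) ctr [ 0.4422 -0.3555] rectc [ 0.4422 -0.3555] size [np.float64(7.8), np.float64(12.7)] axis 162.7 pca 177.3 jawyaw 87.3
(np.float64(384.3), np.float64(295.6)) ctr [ 0.5688 -0.3951] rectc [ 0.5691 -0.3951] size [np.float64(7.8), np.float64(13.7)] axis 162.7 pca 146.8 jawyaw 56.8
```

View pics/w23.png

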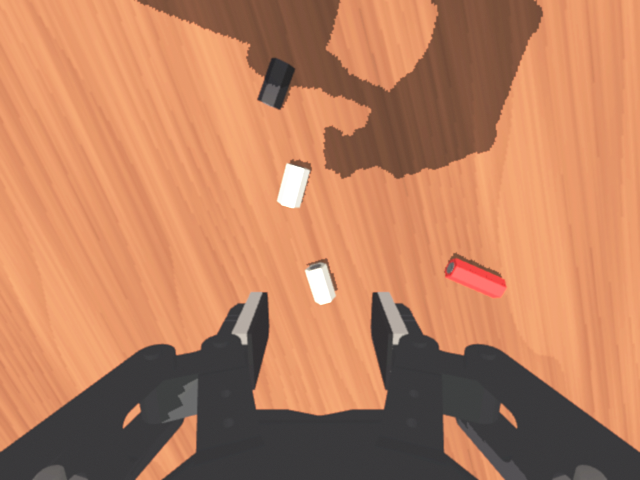

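Run:
```python
from h import *
plan([0.5148,-0.2612,0.06],-34.5);plan([0.5148,-0.2612,0.004],-34.5)
```

```text
shift cm [-3.05 13.79 -2.4 ] turn [ 0.22 17.16 -0.08] rows 3.4
shift cm [-3.04 19.39 -2.38] turn [ 0.22 17.16 -0.08] rows 4.7
```

>>> play_rows(series="-3 5 -2.4 0 6 0 4.5;-3 9 -2.4 0 12 0 4.5;-3 13 -2.4 0.2 17.1 0 4.5;-3 14 -2.4 0.2 17.1 0 4.5;-3 14 -2.4 0.2 17.1 0 4.5;-3 16 -2.4 0.2 17.1 0 4.5;-3 18 -2.4 0.2 17.1 0 4.5;-3 19 -2.4 0.2 17.1 0 4.5;-3 19.3 -2.4 0.2 17.1 0 4.5;-3 19.3 -2.4 0.2 17.1 0 4.5;-3 19.3 -2.4 0.2 17.1 0 4.5;-3 19.3 -2.4 0.2 17.1 0 4.5")

```text
time: 24.65
tool_pos: [0.5158, -0.2621, 0.0066]
tcp_rot: [-0.86, 1.635, -1.637]
wrist_force: [0.1, 0.3, 0.3]
width: 0.528
```

Run:
```python
from h import *
show(); c=grab('wrist','w24.png'); plan([0.5148,-0.2612,0.004],-34.5)
```

```text
t24.65 pos [ 0.5158 -0.2621  0.0066] yaw -34.43 tilt [ 0.16 -0.  ] F [0.1 0.3 0.3] T [-0.03  0.07 -0.06] w 0.528 q [-0.514  0.319  1.993  0.002  0.827  0.086]
shift cm [-0.02  0.26 -0.13] turn [-0.13  0.06 -0.09] rows 0.1
```

View pics/w24.png

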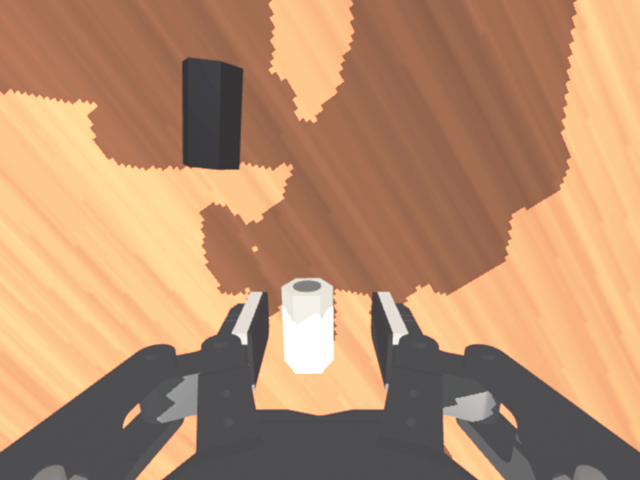

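Run:
```python
from nuts import *
c=bot.calibration('wrist'); s=bot.read_state()
print('proj TCP@z.0095',w2px('wrist',[*s['tool_pos'][:2],.0095],c),'meas ctr',w2px('wrist',[.5148,-.2612,.0095],c))
im=cv2.imread('pics/raw_w24.png')
m=im.copy(); m[:, :270]=0; m[:,370:]=0; m[:270]=0
find(m,c,vmax=400)
im=cv2.imread('pics/raw_w19.png');
```

```text
proj TCP@z.0095 [317.47627377 310.55072453] meas ctr [314.53277932 310.0405431 ]
(np.float64(307.7), np.float64(324.6)) ctr [ 0.5082 -0.2654] rectc [ 0.5073 -0.2665] size [np.float64(22.7), np.float64(47.7)] axis 56.2 pca 56.2 jawyaw -33.8
```

>>> play_rows(series="0.4 0 -0.4 0 0 0 4.5;0.7 0 -0.4 0 0 0 4.5;0.7 0 -0.4 0 0 0 4.5;0.7 0.25 -0.4 0 0 0 4.5;0.7 0.25 -0.4 0 0 0 4.5;0.7 0.25 -0.4 0 0 0 4.5")

```text
time: 25.2
tool_pos: [0.5082, -0.2656, 0.0038]
tcp_rot: [-0.86, 1.635, -1.637]
wrist_force: [-0.2, 0.6, -0.2]
width: 0.527
```

Run:
```python
from nuts import *
s=show(); c=grab('wrist','w25.png')
print('proj TCP@z.0095',w2px('wrist',[*s['tool_pos'][:2],.0095],c))
m=cv2.imread('pics/raw_w25.png'); m[:, :272]=0; m[:,370:]=0; m[:260]=0
find(m,c,vmax=400)
```

```text
t25.20 pos [ 0.5082 -0.2656  0.0038] yaw -34.44 tilt [0.13 0.02] F [-0.2  0.6 -0.2] T [0.05 0.02 0.02] w 0.527 q [-5.260e-01  3.160e-01  2.005e+00  2.000e-03  8.190e-01  7.400e-02]
proj TCP@z.0095 [317.46264752 313.51450258]
(np.float64(317.4), np.float64(312.8)) ctr [ 0.5084 -0.2653] rectc [ 0.5074 -0.2664] size [np.float64(22.6), np.float64(47.2)] axis 56.7 pca 56.2 jawyaw -33.8
```

View pics/w25.png

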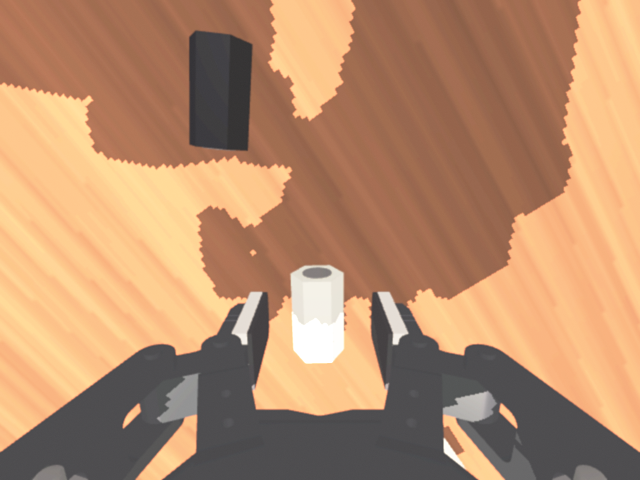

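Now the nut is stationary and centred on the TCP. Close.

>>> play_rows(series="0 0 0 0 0 0 1;0 0 0 0 0 0 1;0 0 0 0 0 0 1;0 0 0 0 0 0 1;0 0 0 0 0 0 1;0 0 0 0 0 0 1;0 0 0 0 0 0 1")

```text
time: 25.83
tool_pos: [0.5086, -0.2657, 0.0042]
tcp_rot: [-0.859, 1.635, -1.637]
wrist_force: [-0.7, 1.5, 4.0]
width: 0.21
```

Run:
```python
from h import *
show()
t=bas(.035,.0345)
plan([*t,.13],YB)
```

```text
t25.83 pos [ 0.5086 -0.2657  0.0042] yaw -34.44 tilt [ 0.17 -0.  ] F [-0.7  1.5  4. ] T [0.08 0.16 0.  ] w 0.210 q [-5.260e-01  3.150e-01  2.005e+00  2.000e-03  8.190e-01  7.400e-02]
shift cm [-32.97 -12.56 -11.02] turn [ -0.15 -17.14  -0.07] rows 8.9
```

>>> play_rows(series="0 -3 0 0 0 0 1;0 -7 0 0 0 0 1;-3 -10 -1 0 -3 0 1;-6.5 -12.6 -2.2 0 -6 0 1;-10 -12.6 -3.4 0 -9 0 1;-14 -12.6 -4.7 0 -12 0 1;-18 -12.6 -6 0 -15 0 1;-22 -12.6 -7.3 0 -17.1 0 1;-26 -12.6 -8.7 0 -17.1 0 1;-30 -12.6 -10 0 -17.1 0 1;-33 -12.6 -11 -0.1 -17.1 0 1;-33 -12.6 -11 -0.1 -17.1 0 1")

```text
time: 26.83
tool_pos: [0.6053, 0.0747, 0.1301]
tcp_rot: [-1.049, 1.426, -1.423]
wrist_force: [0.6, -0.7, 0.8]
width: 0.208
```

Run:
```python
from h import *
show(); grab('wrist','w26.png')
plan([*bas(.035,.0345),.034],YB)
```

```text
t26.83 pos [0.6053 0.0747 0.1301] yaw -17.07 tilt [0.14 0.2 ] F [ 0.6 -0.7  0.8] T [-0.01 -0.02  0.05] w 0.208 q [0.08  0.222 1.851 0.004 1.067 0.376]
shift cm [0.36 9.58 0.04] turn [-0.04  0.23 -0.09] rows 2.3
```

View pics/w26.png

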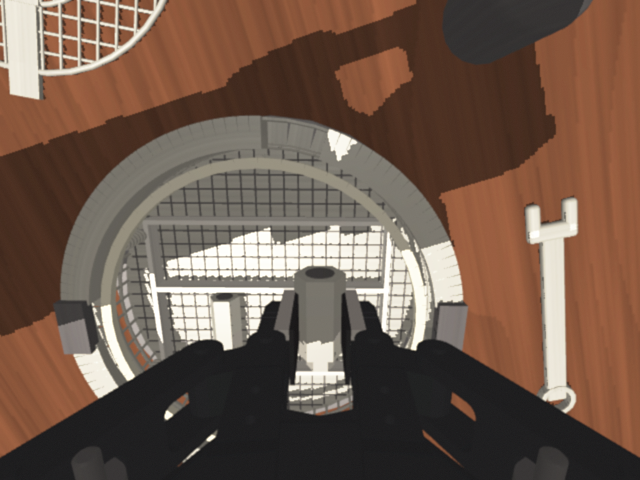

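>>> play_rows(series="0.3 0 0 0 0.2 0 1;0.3 2 0 0 0.2 0 1;0.3 4 0 0 0.2 0 1;0.3 6 0 0 0.2 0 1;0.3 8 0 0 0.2 0 1;0.3 9 0 0 0.2 0 1;0.3 9.4 0 0 0.2 0 1;0.3 9.4 0 0 0.2 0 1;0.3 9.4 0 0 0.2 0 1;0.3 9.4 0 0 0.2 0 1")

```text
time: 27.72
tool_pos: [0.6049, 0.0689, 0.0373]
tcp_rot: [-1.047, 1.426, -1.428]
wrist_force: [-1.1, -0.9, -1.1]
width: 0.209
```

Run:
```python
from h import *
show(); grab('wrist','w27.png')
plan([*bas(.035,.0345),.030],YB)
```

```text
t27.72 pos [0.6049 0.0689 0.0373] yaw -17.30 tilt [0.2  0.08] F [-1.1 -0.9 -1.1] T [-0.02 -0.03  0.01] w 0.209 q [7.200e-02 3.250e-01 1.914e+00 1.000e-03 8.990e-01 3.730e-01]
shift cm [ 0.09  0.74 -0.09] turn [-0.19  0.02 -0.14] rows 0.2
```

View pics/w27.png

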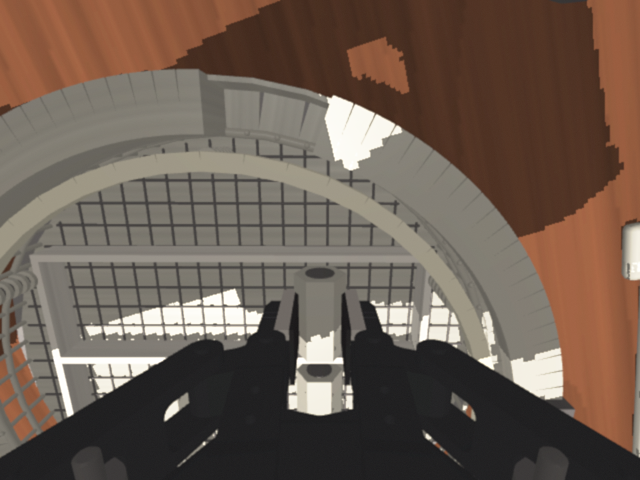

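>>> play_rows(series="0.1 0.3 -0.1 0 0 0 1;0.1 0.6 -0.1 0 0 0 1;0.1 0.75 -0.1 0 0 0 1;0.1 0.75 -0.1 0 0 0 1;0.1 0.75 -0.1 0 0 0 4;0.1 0.75 -0.1 0 0 0 4;0.1 0.75 -0.1 0 0 0 4;0 -2 -0.1 0 0 0 4;0 -5 -0.1 0 0 0 4;0 -9 -0.1 0 0 0 4;0 -12 -0.1 0 0 0 4;0 -12 -0.1 0 0 0 4")

```text
time: 28.77
tool_pos: [0.609, 0.0696, 0.1663]
tcp_rot: [-1.034, 1.416, -1.432]
wrist_force: [1.7, 1.1, 1.1]
width: 0.468
```

Run:
```python
from h import *
show(); c=grab('wrist','w28.png')
plan([0.53,-0.31,0.2],-5)
```

```text
t28.77 pos [0.609  0.0696 0.1663] yaw -17.28 tilt [1.03 0.14] F [1.7 1.1 1.1] T [-0.   -0.04 -0.01] w 0.468 q [7.300e-02 1.840e-01 1.824e+00 1.000e-03 1.115e+00 3.740e-01]
shift cm [38.51 -3.88  3.93] turn [ -0.77 -12.28  -0.28] rows 9.3
```

View pics/w28.png

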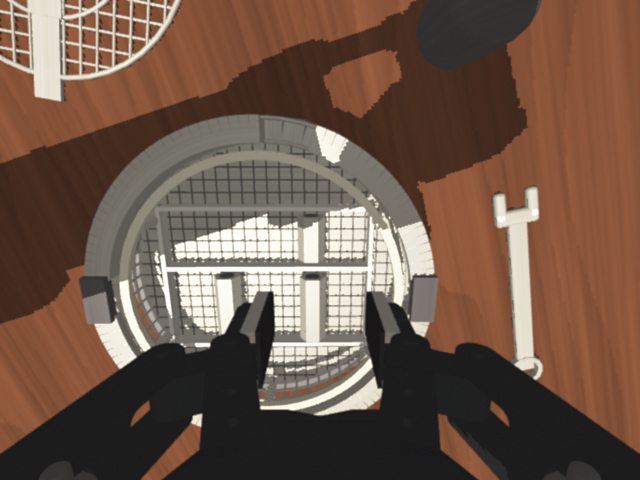

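S1 is in the narrow row at (312,240). Now the last short nut.

>>> play_rows(series="38.5 -3.9 3.9 -0.8 -12.3 -0.3 4.5;38.5 -3.9 3.9 -0.8 -12.3 -0.3 4.5;38.5 -3.9 3.9 -0.8 -12.3 -0.3 4.5;38.5 -3.9 3.9 -0.8 -12.3 -0.3 4.5;38.5 -3.9 3.9 -0.8 -12.3 -0.3 4.5;38.5 -3.9 3.9 -0.8 -12.3 -0.3 4.5;38.5 -3.9 3.9 -0.8 -12.3 -0.3 4.5;38.5 -3.9 3.9 -0.8 -12.3 -0.3 4.5;38.5 -3.9 3.9 -0.8 -12.3 -0.3 4.5;38.5 -3.9 3.9 -0.8 -12.3 -0.3 4.5;38.5 -3.9 3.9 -0.8 -12.3 -0.3 4.5;38.5 -3.9 3.9 -0.8 -12.3 -0.3 4.5")

```text
time: 29.82
tool_pos: [0.529, -0.3099, 0.1989]
tcp_rot: [-1.166, 1.277, -1.273]
wrist_force: [0.2, -0.6, 0.2]
width: 0.528
```

Run:
```python
from nuts import *
show(); c=grab('wrist','w29.png')
o=find(cv2.imread('pics/raw_w29.png'),c)
plan([*o[-3]['ctr'],.004] if len(o)>2 else [.51,-.361,.004],-1)
```

```text
t29.82 pos [ 0.529  -0.3099  0.1989] yaw -5.11 tilt [-0.12  0.09] F [ 0.2 -0.6  0.2] T [0.03 0.05 0.03] w 0.528 q [-0.571  0.172  1.776  0.     1.197 -0.482]
(np.float64(583.8), np.float64(2.0)) ctr [ 0.7617 -0.1489] rectc [ 0.762  -0.1493] size [np.float64(3.6), np.float64(20.6)] axis 174.9 pca 175.9 jawyaw 85.9
(np.float64(294.4), np.float64(75.7)) ctr [ 0.5192 -0.1828] rectc [ 0.5194 -0.1826] size [np.float64(10.8), np.float64(11.0)] axis 140.0 pca 80.4 jawyaw -9.6
(np.float64(305.1), np.float64(270.5)) ctr [ 0.5105 -0.3621] rectc [ 0.5104 -0.3627] size [np.float64(23.2), np.float64(44.3)] axis 88.9 pca 87.6 jawyaw -2.4
(np.float64(254.9), np.float64(295.5)) ctr [ 0.4563 -0.3849] rectc [ 0.4563 -0.3849] size [np.float64(7.8), np.float64(12.8)] axis 174.9 pca 9.6 jawyaw -80.4
(np.float64(384.3), np.float64(295.6)) ctr [ 0.5889 -0.3967] rectc [ 0.5892 -0.3966] size [np.float64(7.8), np.float64(13.8)] axis 174.9 pca 159.0 jawyaw 69.0
shift cm [ 5.5  19.48 -1.36] turn [ 0.13 -4.02 -0.09] rows 4.9
```

View pics/w29.png

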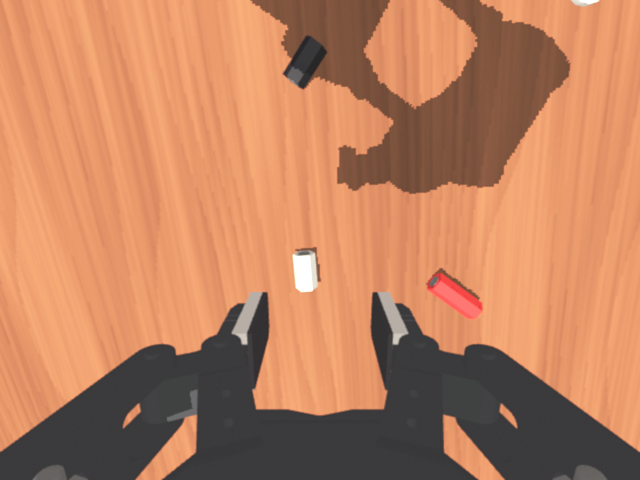

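>>> play_rows(series="5.5 5 -1.4 0 -3.8 0 4.5;5.5 9 -1.4 0 -3.8 0 4.5;5.5 13 -1.4 0 -3.8 0 4.5;5.5 14 -1.4 0 -3.8 0 4.5;5.5 14 -1.4 0 -3.8 0 4.5;5.5 16 -1.4 0 -3.8 0 4.5;5.5 18 -1.4 0 -3.8 0 4.5;5.5 19 -1.4 0 -3.8 0 4.5;5.5 19.4 -1.4 0.1 -3.8 0 4.5;5.5 19.4 -1.4 0.1 -3.8 0 4.5;5.5 19.4 -1.4 0.1 -3.8 0 4.5;5.5 19.4 -1.4 0.1 -3.8 0 4.5")

```text
time: 30.87
tool_pos: [0.5113, -0.3626, 0.0066]
tcp_rot: [-1.198, 1.223, -1.225]
wrist_force: [0.5, 0.3, -0.6]
width: 0.528
```

Run:
```python
from nuts import *
s=show(); c=grab('wrist','w30.png')
print('proj TCP@z.0095',w2px('wrist',[*s['tool_pos'][:2],.0095],c))
m=cv2.imread('pics/raw_w30.png'); m[:, :272]=0; m[:,368:]=0; m[:230]=0
o=find(m,c,vmax=400)
for q in o: plan([*q['ctr'],.004],q['pca']-90)
```

```text
t30.87 pos [ 0.5113 -0.3626  0.0066] yaw -1.19 tilt [ 0.1 -0. ] F [ 0.5  0.3 -0.6] T [0.02 0.03 0.08] w 0.528 q [-6.570e-01  3.950e-01  1.885e+00  1.000e-03  8.600e-01 -6.370e-01]
proj TCP@z.0095 [317.42353152 309.38460787]
(np.float64(314.9), np.float64(308.4)) ctr [ 0.5102 -0.3621] rectc [ 0.5102 -0.3636] size [np.float64(22.6), np.float64(46.3)] axis 88.7 pca 88.9 jawyaw -1.1
shift cm [-0.06  0.26 -0.11] turn [-0.1  -0.06 -0.  ] rows 0.1
```

View pics/w30.png

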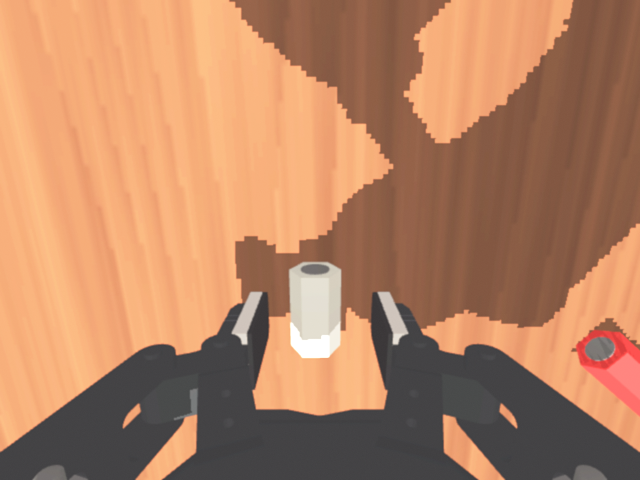

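>>> play_rows(series="-0.05 0.25 -0.1 0 0 0 4.5;-0.05 0.3 -0.1 0 0 0 4.5;-0.05 0.3 -0.1 0 0 0 4.5;-0.05 0.3 -0.1 0 0 0 1;-0.05 0.3 -0.1 0 0 0 1;-0.05 0.3 -0.1 0 0 0 1;-0.05 0.3 -0.1 0 0 0 1;-0.05 0.3 -0.1 0 0 0 1;-0.05 0.3 -0.1 0 0 0 1;-0.05 0.3 -0.1 0 0 0 1")

```text
time: 31.75
tool_pos: [0.5104, -0.3624, 0.0041]
tcp_rot: [-1.198, 1.223, -1.226]
wrist_force: [-2.3, 0.7, 5.0]
width: 0.209
```

Run:
```python
from h import *
show()
t=bas(-.035,.0345)
plan([*t,.13],YB)
```

```text
t31.75 pos [ 0.5104 -0.3624  0.0041] yaw -1.21 tilt [ 0.12 -0.02] F [-2.3  0.7  5. ] T [0.07 0.13 0.01] w 0.209 q [-6.580e-01  3.970e-01  1.888e+00  1.000e-03  8.540e-01 -6.380e-01]
shift cm [-45.22 -12.6    1.74] turn [-0.13 16.09  0.  ] rows 11.3
```

>>> play_rows(series="0 -3 0 0 0 0 1;0 -7 0 0 0 0 1;-3 -10 0 0 0 0 1;-6.5 -12.6 0 0 2 0 1;-10.5 -12.6 0.2 0 4 0 1;-14.5 -12.6 0.4 0 6 0 1;-18.5 -12.6 0.6 0 8 0 1;-22.5 -12.6 0.8 0 10 0 1;-26.5 -12.6 1 0 12 0 1;-30.5 -12.6 1.2 0 14 0 1;-34.5 -12.6 1.4 -0.1 16 0 1;-38.5 -12.6 1.6 -0.1 16 0 1")

```text
time: 32.75
tool_pos: [0.5337, 0.0241, 0.1294]
tcp_rot: [-1.051, 1.428, -1.428]
wrist_force: [1.4, 0.3, -0.5]
width: 0.21
```

Run:
```python
from h import *
show(); plan([*bas(-.035,.0345),.034],YB)
```

```text
t32.75 pos [0.5337 0.0241 0.1294] yaw -17.30 tilt [-0.   -0.01] F [ 1.4  0.3 -0.5] T [-0.02 -0.01 -0.06] w 0.210 q [-1.000e-03  8.700e-02  2.009e+00 -0.000e+00  1.046e+00  3.010e-01]
shift cm [-6.33  9.54 -1.62] turn [-0.    0.    0.01] rows 2.8
```

>>> play_rows(series="-3 0 -0.8 0 0 0 1;-6.3 0 -1.6 0 0 0 1;-6.3 0 -1.6 0 0 0 1;-6.3 2 -1.6 0 0 0 1;-6.3 4 -1.6 0 0 0 1;-6.3 6 -1.6 0 0 0 1;-6.3 8 -1.6 0 0 0 1;-6.3 9 -1.6 0 0 0 1;-6.3 9.4 -1.6 0 0 0 1;-6.3 9.4 -1.6 0 0 0 1;-6.3 9.4 -1.6 0 0 0 1;-6.3 9.4 -1.6 0 0 0 1")

```text
time: 33.75
tool_pos: [0.5384, 0.089, 0.0367]
tcp_rot: [-1.049, 1.427, -1.429]
wrist_force: [-0.2, 0.2, -0.3]
width: 0.206
```

Run:
```python
from h import *
show(); grab('wrist','w31.png')
plan([*bas(-.035,.0345),.030],YB)
```

```text
t33.75 pos [0.5384 0.089  0.0367] yaw -17.31 tilt [0.14 0.01] F [-0.2  0.2 -0.3] T [-0.03  0.04 -0.03] w 0.206 q [ 0.118  0.222  2.051 -0.     0.866  0.42 ]
shift cm [ 0.02  0.68 -0.15] turn [-0.14 -0.   -0.06] rows 0.2
```

>>> play_rows(series="0 0.3 -0.1 0 0 0 1;0 0.55 -0.1 0 0 0 1;0 0.7 -0.1 0 0 0 1;0 0.7 -0.1 0 0 0 1;0 0.7 -0.1 0 0 0 4;0 0.7 -0.1 0 0 0 4;0 0.7 -0.1 0 0 0 4;0 -2 -0.1 0 0 0 4;0 -5 -0.1 0 0 0 4;0 -9 -0.1 0 0 0 4;0 -12 -0.1 0 0 0 4;0 -12 -0.1 0 0 0 4")

```text
time: 34.8
tool_pos: [0.5425, 0.09, 0.165]
tcp_rot: [-1.036, 1.417, -1.432]
wrist_force: [1.0, 0.5, 1.0]
width: 0.469
```

Run:
```python
from h import *
show(); c=grab('wrist','w32.png')
plan([*bas(0,-.04),.21],YB)
```

```text
t34.80 pos [0.5425 0.09   0.165 ] yaw -17.30 tilt [0.94 0.11] F [1.  0.5 1. ] T [-0.   -0.07  0.06] w 0.469 q [ 0.119  0.07   1.956 -0.     1.1    0.421]
shift cm [ 7.58 -4.81  3.2 ] turn [-0.66 -0.   -0.29] rows 2.3
```

>>> play_rows(series="3.8 -2.4 1.6 -0.6 0 -0.3 4.5;7.6 -4.8 3.2 -0.6 0 -0.3 4.5;7.6 -4.8 3.2 -0.6 0 -0.3 4.5;7.6 -4.8 3.2 -0.6 0 -0.3 4.5;7.6 -4.8 3.2 -0.6 0 -0.3 4.5;7.6 -4.8 3.2 -0.6 0 -0.3 4.5")

```text
time: 35.35
tool_pos: [0.5469, 0.0083, 0.2079]
tcp_rot: [-1.052, 1.43, -1.427]
wrist_force: [0.8, 0.2, -0.1]
width: 0.528
```

Run:
```python
from h import *
import pickle
show(); c=grab('wrist','w33.png'); pickle.dump(c,open('c33.pkl','wb'))
im=cv2.imread('pics/raw_w33.png'); g=cv2.cvtColor(im,cv2.COLOR_BGR2GRAY).astype(np.float32)
xs=np.arange(-66,67,2.); ys=np.arange(64,-64,-3.5)
mp=np.array([[w2px('wrist',[*bas(x/1000,y/1000),.042],c) for x in xs] for y in ys]).astype(np.float32)
r=cv2.remap(cv2.GaussianBlur(g,(0,0),1.2),mp[...,0],mp[...,1],cv2.INTER_LINEAR)
for y,row in zip(ys,r): print('%6.1f '%y+''.join(' .:-=+*#%@'[min(9,int(v/25.6))] for v in row))
```

```text
t35.35 pos [0.5469 0.0083 0.2079] yaw -17.33 tilt [-0.14  0.02] F [ 0.8  0.2 -0.1] T [-0.02  0.    0.  ] w 0.528 q [-0.031  0.04   1.904  0.     1.2    0.272]
  64.0 -====-===-====-====-====-========-====-=*%%#%%%##%%%*%%%%#*===-====
  60.5 +++++++++++++++++++++++++++++++++++++++#%%%%%%%%%%%%%%%%#++++++++++
  57.0 =======================================+*###%%%###*****++==========
  53.5 -=======================-========-====-==+#%@%#**###**===-====-====
  50.0 ------------========---------------------=+*####%@@@%+=------------
  46.5 -====-===-==========-============-====-===+#@%###@@%+====-====-===-
  43.0 -====-===-==========-===-========-====-====*@%##%@%+=====-====-====
  39.5 -------------=======-----------------------=######+====------------
  36.0 -====-===-==========--==-===-====-====-====*%#++++=======-====-====
  32.5 -===--===--=========--==-===--===-====-====-===-=======-=-====-===-
  29.0 -===--===--=========--=--===--===--==--===--===-=======---====-===-
  25.5 -====-===-==========--==-===--===-====-====-===-=======-=-====-====
  22.0 -------------=======------=---==--
[... 1133 characters left out ...]
%%@@%##%@@@@%*+#@@@%#@@@%
 -34.0 %@@@%%@@@%%%#%@@@@@*+++*%@@@%%@@@%%@@@%@@@%%@@###%@@@@%++*%@%%#%%%#
 -37.5 #@@@%%@@@%%%#%@@@@@*++=+#@@%%%@@%#%@%%#%@%%#%%###%@@@@%++*%%%##%%%#
 -41.0 *@@@@@@@@@@%#%@@@@@*+++#%@@@@@@@@%@@@@%@@@%%@@%##%@@@@%++*@@@%%@@@%
 -44.5 -+#@%%@@@%%%#%@@@@@*++=+#%@%%%%@%#%%%%#%%%%#%%###%@@@@%++*%%%##%%%#
 -48.0 -==*#%@@@%%%#%@@@@@*++##%@@@%%@@%#%%%%#%%%##%%###%@@@@%++*#%%##%%%#
 -51.5 -=====+=++=+#%@@@@@*+++=++====++==++=+==++=+++*##%@@@@%+===++==+++=
 -55.0 =+++++++++++**####*+++++++++++++++++++++++++++++*#%%%%#++++++++++++
 -58.5 +%@@@@@@@@@@@@@@@@@@@@@@@@@@@@@@@@@@@@@@@@@@@@@@@@@@@@@@@@@@@@@@@@@
 -62.0 -=+*#*++==*%@@@@@@@@@@@@@@@@@@@@@%@@@@@@@@@%@@@%%@@@%%@@@%@@@%%@@%*
```

Run:
```python
from h import *; import pickle
c=pickle.load(open('c10.pkl','rb')); im=cv2.imread('pics/raw_w10.png')
m=(im.max(2)<60).astype(np.uint8); m[:150]=0;m[280:]=0;m[:,:295]=0;m[:,345:]=0
ys,xs=np.nonzero(m); print(xs.mean(),ys.mean(),xs.min(),xs.max(),ys.min(),ys.max(),len(xs))
for z in(.044,.035): print(px2w('wrist',xs.mean(),ys.mean(),z,c))
a=px2w('wrist',xs[ys<190].mean(),180,.044,c);b=px2w('wrist',xs[ys>235].mean(),246,.044,c);print('bar yaw',np.degrees(np.arctan2(*(a-b)[1::-1])))
plan([0.4885,0.336,0.20],-27)
```

```text
318.88906624102157 212.65203511572227 312 326 171 255 1253
[0.49334935 0.34236855 0.044     ]
[0.49257838 0.34080199 0.035     ]
bar yaw 62.64293442951113
shift cm [-29.53   0.8  -15.29] turn [0.15 9.72 0.05] rows 8.0
```

>>> play_rows(series="-29.5 0.8 -15.3 0.1 9.7 0 6;-29.5 0.8 -15.3 0.1 9.7 0 6;-29.5 0.8 -15.3 0.1 9.7 0 6;-29.5 0.8 -15.3 0.1 9.7 0 6;-29.5 0.8 -15.3 0.1 9.7 0 6;-29.5 0.8 -15.3 0.1 9.7 0 6;-29.5 0.8 -15.3 0.1 9.7 0 6;-29.5 0.8 -15.3 0.1 9.7 0 6;-29.5 0.8 -15.3 0.1 9.7 0 6;-29.5 0.8 -15.3 0.1 9.7 0 6;-29.5 0.8 -15.3 0.1 9.7 0 6")

```text
time: 36.32
tool_pos: [0.4869, 0.336, 0.1985]
tcp_rot: [-0.954, 1.546, -1.546]
wrist_force: [-0.8, 0.2, 0.7]
width: 0.702
```

```bash
cat > bar.py <<'E'
from h import *
def bar(fn,zmid=.029):
    s=show(); c=grab('wrist',fn); im=cv2.imread('pics/raw_'+fn)
    m=(im.max(2)<60).astype(np.uint8); m[:20]=0; m[290:]=0; m[:,:240]=0; m[:,400:]=0
    n,l,st,ce=cv2.connectedComponentsWithStats(m)
    best=None
    for i in range(1,n):
        if st[i,4]<400: continue
        x,y,w,h,a=st[i]
        print('comp',st[i],ce[i].round(1), a/(w*h))
        ys,xs=np.nonzero(l==i)
        p=px2w('wrist',xs.mean(),ys.mean(),zmid,c)
        v=np.polyfit(ys,xs,1)[0]
        A=px2w('wrist',xs.mean()+v*(ys.min()-ys.mean()),ys.min(),.044,c);B=px2w('wrist',xs.mean()+v*(ys.max()-ys.mean()),ys.max(),.044,c)
        print('ctr',p.round(4),'yaw',np.degrees(np.arctan2(*(A-B)[1::-1])).round(2))
E
python3 - <<'E'
from bar import *
bar('w34.png'); plan([0.4912,0.3402,0.06],-27)
E
```

```text
t36.32 pos [0.4869 0.336  0.1985] yaw -26.82 tilt [-0.19 -0.14] F [-0.8  0.2  0.7] T [ 0.01 -0.02  0.07] w 0.702 q [ 0.562  0.133  1.821 -0.     1.191  1.03 ]
comp [ 313  167   19  101 1845] [321.7 216.3] 0.9614382490880667
ctr [0.4919 0.3398 0.029 ] yaw 62.84
shift cm [-0.67 13.88  0.13] turn [0.09 0.07 0.19] rows 3.3
```

>>> play_rows(series="-0.65 4 0.15 0 0.2 0 6;-0.65 8 0.15 0 0.2 0.1 6;-0.65 12 0.15 0 0.2 0.2 6;-0.65 14 0.15 0.1 0.2 0.2 6;-0.65 16 0.15 0.1 0.2 0.2 6;-0.65 17.5 0.15 0.1 0.2 0.2 6;-0.65 18.3 0.15 0.1 0.2 0.2 6;-0.65 18.6 0.15 0.1 0.2 0.2 6;-0.65 18.6 0.15 0.1 0.2 0.2 6;-0.65 18.6 0.15 0.1 0.2 0.2 6")

```text
time: 37.2
tool_pos: [0.4921, 0.3397, 0.0138]
tcp_rot: [-0.944, 1.549, -1.549]
wrist_force: [-0.1, 0.3, -0.6]
width: 0.702
```

Run:
```python
from bar import *
show(); plan([0.4915,0.34,0.0115],-27.1)
```

```text
t37.20 pos [0.4921 0.3397 0.0138] yaw -27.18 tilt [0.09 0.05] F [-0.1  0.3 -0.6] T [-0.    0.03 -0.  ] w 0.702 q [ 0.563  0.34   1.947 -0.     0.852  1.037]
shift cm [ 0.    0.23 -0.07] turn [-0.06 -0.08 -0.09] rows 0.1
```

>>> play_rows(series="0 0.2 0 0 0 0 6;0 0.2 0 0 0 0 6;0 0.2 0 0 0 0 1;0 0.2 0 0 0 0 1;0 0.2 0 0 0 0 1;0 0.2 0 0 0 0 1;0 0.2 0 0 0 0 1;0 0.2 0 0 0 0 1;0 0.2 0 0 0 0 1;0 0.2 0 0 0 0 1", newtons=110)

```text
time: 38.03
tool_pos: [0.4923, 0.3401, 0.0124]
tcp_rot: [-0.944, 1.549, -1.549]
wrist_force: [-2.3, -0.6, 5.4]
width: 0.198
```

Run:
```python
from bar import *
s=show(); plan([*s['tool_pos'][:2],0.16],np.degrees(yaw(s['tcp_rot']))); plan([*C,.16],YB+80-90)
c=grab('wrist','w35.png')
```

```text
t38.03 pos [0.4923 0.3401 0.0124] yaw -27.17 tilt [0.11 0.08] F [-2.3 -0.6  5.4] T [ 0.04  0.35 -0.04] w 0.198 q [0.563 0.342 1.947 0.    0.849 1.037]
shift cm [ -0.03 -14.76   0.02] turn [-0.06  0.   -0.13] rows 3.5
shift cm [ 23.03 -14.79  19.49] turn [-0.06  0.13 -0.13] rows 8.1
```

>>> play_rows(series="0 -2 0 0 0 0 1;0 -5 0 0 0 0 1;0 -9 0 0 0 0 1;1 -13 1 0 0 0 1;4 -14.8 3.5 0 0 0 1;7 -14.8 6 0 0 0 1;10 -14.8 8.5 0 0 0 1;13 -14.8 11 0 0 0 1;16 -14.8 13.5 0 0.1 0 1;19 -14.8 16 0 0.1 0 1;21.5 -14.8 18.2 0 0.1 0 1;23 -14.8 19.5 -0.1 0.1 -0.1 1")

```text
time: 39.08
tool_pos: [0.5599, 0.0425, 0.1588]
tcp_rot: [-0.946, 1.553, -1.552]
wrist_force: [1.3, 0.5, -3.1]
width: 0.193
```

Run:
```python
from bar import *
s=show(); plan([*C,.095],YB-10); c=grab('wrist','w36.png'); import pickle; pickle.dump(c,open('c36.pkl','wb'))
```

```text
t39.08 pos [0.5599 0.0425 0.1588] yaw -27.39 tilt [-0.12 -0.06] F [ 1.3  0.5 -3.1] T [-0.02  0.01 -0.07] w 0.193 q [ 3.200e-02  1.090e-01  1.925e+00 -1.000e-03  1.110e+00  5.100e-01]
shift cm [-0.33  6.38 -0.13] turn [ 0.08 -0.09  0.11] rows 1.5
```

>>> play_rows(series="-0.3 1 -0.1 0 0 0 1;-0.3 3 -0.1 0 -0.1 0.1 1;-0.3 5 -0.1 0.1 -0.1 0.1 1;-0.3 6 -0.1 0.1 -0.1 0.1 1;-0.3 6.5 -0.1 0.1 -0.1 0.1 1;-0.3 6.5 -0.1 0.1 -0.1 0.1 1;-0.3 6.5 -0.1 0.1 -0.1 0.1 1;-0.3 6.5 -0.1 0.1 -0.1 0.1 1")

```text
time: 39.8
tool_pos: [0.5622, 0.0436, 0.0949]
tcp_rot: [-0.943, 1.547, -1.554]
wrist_force: [-0.2, -0.3, -2.7]
width: 0.19
```

Run:
```python
from bar import *
s=show(); plan([*C,.0814],YB-10); c=grab('wrist','w37.png'); import pickle; pickle.dump(c,open('c37.pkl','wb'))
im=cv2.imread('pics/raw_w37.png'); g=cv2.GaussianBlur(cv2.cvtColor(im,cv2.COLOR_BGR2GRAY),(0,0),1)
# ascii of the top: notch and lug
for y in range(0,80,3): print('%3d '%y+''.join(' .:-=+*#%@'[min(9,int(v/25.6))] for v in g[y,230:410:2]))
for r in(.104,.116,.119): print(r,[w2px('wrist',[*bas(r*np.cos(np.radians(a)),r*np.sin(np.radians(a))),z],c).round(1).tolist() for a,z in((80-8.2,.074),(80+8.2,.074),(80,.074))])
```

```text
t39.80 pos [0.5622 0.0436 0.0949] yaw -27.30 tilt [ 0.17 -0.14] F [-0.2 -0.3 -2.7] T [ 0.02  0.01 -0.02] w 0.190 q [ 0.035  0.178  1.976 -0.003  0.984  0.513]
shift cm [-0.12  1.35 -0.29] turn [-0.21 -0.    0.05] rows 0.3
  0 ---------------===-------------------------:::...............::::::............:...::.....
  3 -----------=======--------:--::----------::::::::...:::......:::===--::::......::..:::....
  6 -----======++++++==-----------====++++++==============---::::::-++++++===--::::.:.........
  9 =====++++==+++++++===+++++++==========================++++++====+++++++=++++===-:::.......
 12 +===++++++==++++++=======-------===============================++++++++=+++++++====--:::..
 15 +===++++++==++++++=-------------=+++++++++++++++++++++++++=---=+++++++++++++++==++++++=--:
 18 =======+++==++++++==------------=+++++++++++++++++*#*+++++=---=+++++++++++++++=+++++++==+=
 21 =====++++++=+++++++=------------=++++++++++++++*#%@@#+++++=---=+++++++++++++++=+++++++=+++
 24 +++==++++++++++++++=------======+++++++++++++#%@@@@@%*++++=---=++++++++++++++++++++++==+++
 27 ++++==+++++++++++++
[... 1142 characters left out ...]
==++****###%@@@@@@@@@@@@@@@@@@@@@@@@@%##*****+=============----===+++
 66 -------------===++**##%%%%@@@@@@@@@@@@@@@@@@@@@@@@@@@@@@@@@@@@@@%%%+===============----===
 69 --------=====+*#%%%@@@@@@@@@@@@@@@@@@@@@@@@@@@@@@@@@@@@@@@@@@@@@@@@%+==================---
 72 ---==========+%@@@@@@@%%%##%%%#%@@@@@@@@@@@@@@@@@@@@@@@@@@##%%#%%%%%+=====================
 75 ==============#%%%%##*%%%%@@@%%@@@@@@@@@@@@@@@@@@@@@@@@@@@**%%#@@@@%#+====================
 78 ===============+**++++####%#%%#*%@@@@@@@@@@@@@@@@@@@@@@@@@**%%*#@@@@@@@%+=================
0.104 [[345.5, 61.1], [275.3, 61.0], [310.4, 58.2]]
0.116 [[350.3, 29.3], [270.2, 29.2], [310.2, 26.0]]
0.119 [[351.5, 21.2], [268.9, 21.0], [310.2, 17.7]]
```

>>> play_rows(series="-0.1 0 -0.3 -0.2 0 0 1;-0.1 0 -0.3 -0.2 0 0 1;-0.1 0.3 -0.3 -0.2 0 0 1;-0.1 0.5 -0.3 -0.2 0 0 1;-0.1 0.5 -0.3 -0.2 0 0 1;-0.1 0.5 -0.3 -0.2 0 0 1")

```text
time: 40.35
tool_pos: [0.5598, 0.0457, 0.0897]
tcp_rot: [-0.946, 1.551, -1.552]
wrist_force: [0.7, 1.2, -3.5]
width: 0.195
```

Run:
```python
from bar import *
s=show(); plan([*C,.0814],YB-10)
```

```text
t40.35 pos [0.5598 0.0457 0.0897] yaw -27.31 tilt [-0.03 -0.05] F [ 0.7  1.2 -3.5] T [-0.03  0.03  0.01] w 0.195 q [ 3.800e-02  1.820e-01  1.982e+00 -1.000e-03  9.780e-01  5.150e-01]
shift cm [-0.05  0.83  0.02] turn [ 0.01 -0.01  0.06] rows 0.2
```

Now lower into the notches, watching the force.

>>> play_rows(series="0 0.2 0 0 0 0 1;0 0.4 0 0 0 0 1;0 0.6 0 0 0 0 1;0 0.8 0 0 0 0 1;0 0.85 0 0 0 0 1;0 0.85 0 0 0 0 1;0 0.85 0 0 0 0 1")

```text
time: 40.93
tool_pos: [0.5599, 0.0457, 0.0815]
tcp_rot: [-0.946, 1.551, -1.552]
wrist_force: [-1.3, -0.9, 0.9]
width: 0.193
```

Run:
```python
from bar import *
s=show(); plan([*C,.0814],YB-10)
```

```text
t40.93 pos [0.5599 0.0457 0.0815] yaw -27.32 tilt [-0.03 -0.05] F [-1.3 -0.9  0.9] T [0.08 0.23 0.  ] w 0.193 q [ 3.800e-02  1.920e-01  1.988e+00 -1.000e-03  9.620e-01  5.150e-01]
shift cm [-0.04  0.01  0.01] turn [ 0.   -0.01  0.05] rows 0.0
```

>>> play_rows(series="0 0.3 0 0 0 0 1;0 0.6 0 0 0 0 1;0 0.9 0 0 0 0 1;0 1.1 0 0 0 0 1;0 1.2 0 0 0 0 1;0 1.2 0 0 0 0 1;0 1.2 0 0 0 0 1")

```text
time: 41.52
tool_pos: [0.5605, 0.0457, 0.0714]
tcp_rot: [-0.945, 1.55, -1.552]
wrist_force: [-5.7, -0.4, 11.7]
width: 0.195
```

Run:
```python
from bar import *
s=show(); plan([*C,.0715],YB-10); grab('wrist','w38.png')
```

```text
t41.52 pos [0.5605 0.0457 0.0714] yaw -27.31 tilt [ 0.03 -0.04] F [-5.7 -0.4 11.7] T [ 0.1   0.9  -0.01] w 0.195 q [ 3.800e-02  2.050e-01  1.994e+00 -1.000e-03  9.420e-01  5.150e-01]
shift cm [-0.01 -0.01 -0.04] turn [-0.05 -0.01  0.02] rows 0.0
```

>>> play_rows(series="0 0.2 0 0 4 0 1;0 0.2 0 0 9 0 1;0 0.2 0 0 14 0 1;0 0.2 0 0 19 0 1;0 0.2 0 0 24 0 1;0 0.2 0 0 29 0 1;0 0.2 0 0 34 0 1;0 0.2 0 0 40 0 1;0 0.2 0 0 40 0 1")

```text
time: 42.32
tool_pos: [0.5638, 0.0459, 0.0724]
tcp_rot: [-0.391, 2.001, -2.005]
wrist_force: [0.5, 0.2, 10.2]
width: 0.19
```

Run:
```python
from bar import *
s=show(); plan([*C,.0715],YB-90); grab('wrist','w39.png')
```

```text
t42.32 pos [0.5638 0.0459 0.0724] yaw -67.52 tilt [ 0.41 -0.03] F [ 0.5  0.2 10.2] T [ 0.03  0.4  -0.21] w 0.190 q [ 3.800e-02  2.060e-01  1.991e+00 -1.000e-03  9.380e-01  1.217e+00]
shift cm [ 0.33  0.09 -0.14] turn [-0.05 39.78 -0.41] rows 5.6
```

>>> play_rows(series="0.1 0.3 0 0 4 0 1;0.1 0.3 -0.1 0 9 0 1;0.2 0.3 -0.1 0 14 0 1;0.2 0.3 -0.1 0 19 0 1;0.2 0.3 -0.1 0 24 0 1;0.2 0.3 -0.1 0 29 0 1;0.2 0.3 -0.1 0 34 0 1;0.2 0.3 -0.1 0 39 0 1;0.2 0.3 -0.1 0 40.5 0 1;0.2 0.3 -0.1 0 40.5 0 1")

```text
time: 43.2
tool_pos: [0.5644, 0.0459, 0.0722]
tcp_rot: [-0.336, -2.059, 2.058]
wrist_force: [-0.1, -1.7, 10.1]
width: 0.194
```

Run:
```python
from bar import *
s=show(); plan([*C,.0784],YB-90); c=grab('wrist','w40.png')
im=cv2.imread('pics/raw_w40.png'); g=cv2.GaussianBlur(cv2.cvtColor(im,cv2.COLOR_BGR2GRAY),(0,0),1)
for y in range(0,80,3): print('%3d '%y+''.join(' .:-=+*#%@'[min(9,int(v/25.6))] for v in g[y,230:410:2]))
```

```text
t43.20 pos [0.5644 0.0459 0.0722] yaw -107.85 tilt [ 0.72 -0.07] F [-0.1 -1.7 10.1] T [-0.29  0.8   0.3 ] w 0.194 q [ 0.038  0.204  1.994 -0.002  0.931  1.922]
shift cm [ 0.4  -0.62  0.12] turn [ 0.15 -0.55 -0.71] rows 0.2
  0 --------------==++====================================================*##**+=-------------
  3 --------==+++*#%%%*===================================================*%%%%%#*#*++=-------
  6 ----==+*##%%#%%%%%#===================================================#%%%%%##%%%%%%#*+==-
  9 =======+++%%#%%%%%%+=================================================+#%%%%%#%%%%%%%%%#%%#
 12 ==========*%%#%%@@%*=================================================+#%%%%%#%%%%%%%%#%%%%
 15 ==========+%%#%@@@%#=================================================+#%%%%%#%%%%%%%%#%%%%
 18 ===========*%%%%%%%#+================================================+#%%%%%%%%%%%%%%#%%%%
 21 ===========+%%%%%%%*=================================================+#%%%%%%%%%%%%%%%%%%%
 24 ============*#*#%%#+=================================================+#%%%%%%%%%%%%%%%%%%%
 27 ===============+%%
[... 987 characters left out ...]
%%#+===--==-======++*##%@@@@@@@@@@@
 60 ==========----------=+*###%%%#++%@@@@@@@@@@@%%%@@@%@@@@@@#=+*+-=================+*#%%@@@@@
 63 =====-----------==+#####*****++*%@@@@@@@@@%@%%%@@@%@@@@@@%*+**+==================---=+*#%%
 66 =---------=========+****#######%%@@@@@@@@@%@%%%@@@%@@@@@@%%%%#####**++====================
 69 ------=========--====*%%%%%%@@%%%@@@@@@@@@@@%%%@@@@@@@@@@@@@@@@@@@%%%%##**++============--
 72 --=======---=========+%%%%##%%##%@@@@@@@@@@@@%%@@@@@@@@@@%##%#####%%%@@@%%%%##**++======--
 75 =====--==========----=+*****#%#%%@@@@@@@@@@@@%%@@@@@@@@@@%+*%####****##%%%@@@@%%%###*++===
 78 ============--------==*%@@@%#%%@@@@@@@@@@@@@@@@@@@@@@@@@@@#*%%@@@@@@%%###**#%%%%@@@@%%##*+
```

>>> play_rows(series="0.2 0 0.1 0 0 -0.3 1;0.35 0 0.1 0 0 -0.7 1;0.4 -0.2 0.1 0 0 -0.7 1;0.4 -0.4 0.1 0 0 -0.7 1;0.4 -0.6 0.1 0 0 -0.7 1;0.4 -0.6 0.1 0 0 -0.7 1;0.4 -0.6 0.1 0 0 -0.7 1")

```text
time: 43.83
tool_pos: [0.5631, 0.0459, 0.0784]
tcp_rot: [-0.328, -2.06, 2.054]
wrist_force: [7.3, -0.1, -4.0]
width: 0.195
```

Run:
```python
from bar import *
s=show(); plan([*C,.0784],YB-90); c=grab('wrist','w41.png')
```

```text
t43.83 pos [0.5631 0.0459 0.0784] yaw -107.78 tilt [0.39 0.12] F [ 7.3 -0.1 -4. ] T [-0.33 -0.73  0.11] w 0.195 q [0.036 0.197 1.989 0.002 0.949 1.916]
shift cm [ 0.28 -0.    0.08] turn [ 0.23 -0.48 -0.33] rows 0.1
```

>>> play_rows(series="0 0.05 0 0 0 0 1;0 0.05 0 0 0 0 5;0 0.05 0 0 0 0 5;0 0.05 0 0 0 0 6;0 0.05 0 0 0 0 6;0 0 0 0 0 0 6;0 -3 0 0 0 0 6;0 -6 0 0 0 0 6;0 -10 0 0 0 0 6;0 -14 0 0 0 0 6;1 -15 0 0 0 0 6;2 -15 0 0 0 0 6")

```text
time: 44.88
tool_pos: [0.5462, 0.0519, 0.2339]
tcp_rot: [-0.34, -2.066, 2.055]
wrist_force: [-0.3, 0.4, 0.6]
width: 0.703
```

Run:
```python
from bar import *
bar('w42.png',.095)
im=cv2.imread('pics/raw_w42.png'); g=cv2.GaussianBlur(cv2.cvtColor(im,cv2.COLOR_BGR2GRAY),(0,0),1)
for y in range(0,480,8): print('%3d '%y+''.join(' .:-=+*#%@'[min(9,int(v/25.6))] for v in g[y,120:520:4]))
```

```text
t44.88 pos [0.5462 0.0519 0.2339] yaw -107.80 tilt [0.97 0.15] F [-0.3  0.4  0.6] T [0.01 0.04 0.  ] w 0.703 q [0.048 0.012 1.884 0.002 1.229 1.929]
comp [ 311  157   22  114 1370] [320.1 192.4] 0.5462519936204147
ctr [0.5799 0.0417 0.095 ] yaw -23.44
  0 --------------------------------------=====---------------------------------------------------------
  8 ---------------------------------========-----------=-----------------------------------------------
 16 .:------------------:...:----=======----------==----------------------------------------------------
 24 ::::--------------:::...:.:-==-----------==-----------====------------------------------------------
 32 ::::::--------:.......:::...:-=-=--===-------==========---------------------------------------------
 40 :::::::---:.......:.....::::..-==------===========--------------------------------------------------
 48 :::................::::..::....--=======----------=-------------------------------------------------
 56 .............::::...:.......::::-==------::=+=========++*#+=----------------------------------------
 64 ....
[... 4751 characters left out ...]
.......................................................------.........
432 ........:-------.....................................................................-------........
440 .......---------....................................................................:--------:......
448 .....:----------:...................................................................:----------.....
456 ....-------------...................................................................------------:...
464 ...------------:.....................................................................:------------..
472 .:-----------...........................................................................-----------:
```

Run:
```python
from h import *
s=show(); c=grab('wrist','w43.png'); g=cv2.cvtColor(cv2.imread('pics/raw_w43.png'),cv2.COLOR_BGR2GRAY)
for zt in(.110,.104):
    print(zt,[w2px('wrist',[*bas(x,y),zt],c).round(1).tolist() for x,y in((.045,.009),(.045,-.009),(-.045,-.009),(-.045,.009))])
print('bridge quads',[w2px('wrist',[*bas(x,y),.077],c).round(1).tolist() for x,y in((.108,.0165),(.108,-.0165),(-.108,-.0165),(-.108,.0165))])
for v in (170,190,210,230,250,262): print(v,g[v,304:344].tolist())
for u in (318,324): print(u,'top',g[140:170,u].tolist(),'bot',g[258:288,u].tolist())
```

```text
t44.93 pos [0.5424 0.0524 0.2306] yaw -107.78 tilt [0.57 0.16] F [-2.   0.9 -1. ] T [-0.02  0.11 -0.02] w 0.704 q [0.049 0.011 1.891 0.002 1.23  1.929]
0.11 [[308.6, 155.0], [333.3, 154.8], [333.0, 271.0], [310.4, 271.1]]
0.104 [[308.9, 154.8], [333.0, 154.6], [332.7, 268.5], [310.7, 268.6]]
bridge quads [[299.1, 69.7], [341.9, 69.3], [339.7, 322.1], [304.5, 322.3]]
170 [104, 108, 110, 109, 78, 39, 23, 23, 25, 25, 28, 27, 26, 25, 26, 26, 24, 25, 26, 25, 26, 26, 25, 25, 25, 25, 20, 35, 136, 240, 249, 236, 202, 178, 173, 163, 116, 109, 154, 172]
190 [105, 104, 108, 109, 89, 48, 22, 22, 25, 27, 25, 28, 24, 25, 27, 24, 27, 26, 26, 28, 25, 26, 26, 26, 26, 25, 19, 45, 156, 248, 248, 224, 196, 224, 234, 235, 228, 203, 222, 235]
210 [94, 100, 107, 110, 103, 59, 36, 46, 55, 61, 57, 37, 25, 25, 23, 24, 26, 24, 26, 24, 23, 25, 22, 28, 52, 69, 56, 80, 182, 245, 242, 239, 201, 233, 244, 232, 192, 146, 120, 116]
230 [99, 101, 106, 109, 102, 64, 38, 43, 53, 58, 62, 65, 67, 70, 73, 75, 77, 80, 83, 86, 88, 89, 91, 95, 93, 77, 54, 109, 219, 246, 233, 220, 182, 165, 161, 158, 157, 157, 158, 164]
250 [1
[... 232 characters left out ...]
64, 67, 69, 72, 75, 76, 80, 84, 84, 89, 91, 94, 96, 93, 71, 49, 141, 245, 247, 215, 174, 190, 241, 250, 245, 201, 213, 236, 227]
318 top [117, 119, 119, 119, 119, 119, 119, 119, 118, 115, 91, 46, 31, 40, 55, 69, 73, 72, 73, 68, 53, 62, 60, 37, 27, 27, 27, 26, 27, 25] bot [71, 71, 72, 71, 72, 71, 69, 60, 113, 210, 243, 245, 245, 245, 245, 244, 244, 244, 244, 244, 243, 244, 243, 243, 243, 243, 242, 242, 242, 242]
324 top [246, 232, 154, 116, 117, 117, 117, 117, 117, 113, 90, 46, 26, 43, 62, 80, 84, 77, 45, 26, 26, 26, 27, 26, 27, 26, 26, 28, 26, 28] bot [88, 87, 89, 88, 89, 89, 84, 74, 118, 216, 246, 246, 245, 245, 244, 244, 244, 244, 243, 243, 243, 243, 243, 243, 243, 243, 242, 242, 241, 241]
```

```bash
cat > meas.py <<'E'
from h import *
from scipy.optimize import least_squares
def edge(g,p0,p1,n=400):
    # position of strongest gradient from p0 to p1
    t=np.linspace(0,1,n); P=np.outer(1-t,p0)+np.outer(t,p1)
    v=cv2.remap(g,P[:,0].astype(np.float32)[None],P[:,1].astype(np.float32)[None],cv2.INTER_LINEAR)[0]
    d=np.abs(np.gradient(cv2.GaussianBlur(v[None],(0,0),n/np.linalg.norm(np.subtract(p1,p0))*0.8)[0]))
    i=d.argmax(); return P[i],d[i]
def measure(g,c,dz=0,sh=0.0):
    g=cv2.GaussianBlur(g.astype(np.float32),(0,0),.7)
    zt=.110+dz
    W=lambda x,y,z:w2px('wrist',[*bas(x,y),z],c)
    ends=[[edge(g,W(s*.036,y,zt),W(s*.056,y,zt))[0] for y in(-.004,-.002,0,.002,.004)] for s in(1,-1)]
    E=[np.median(np.array(e),axis=0) for e in ends]
    br=[[edge(g,W(s*.098,y,.077),W(s*.115,y,.077))[0] for y in(-.014,.014)] for s in(1,-1)]
    print('ends px',E[0].round(2),E[1].round(2),'len',np.linalg.norm(E[0]-E[1]).round(2),'pred len',np.linalg.norm(W(.045,0,zt)-W(-.045,0,zt)).round(2), 'pred',W(.045,0,zt).round(1),W(-.045,0,zt).round(1))
    for s,b in zip((1,-1),br): print('bridge inner',np.array(b).round(1).tolist(),'pred',W(s*.108,-.014,.077).round(1),W(s*.108,.014,.077).round(1))
    print('bar centre at z.110:',np.mean([px2w('wrist',*e,zt,c)[:2] for e in E],axis=0).round(4),'len mm',np.linalg.norm(px2w('wrist',*E[0],zt,c)-px2w('wrist',*E[1],zt,c))*1000)
E
python3 - <<'E'
from meas import *; import pickle
measure(cv2.cvtColor(cv2.imread('pics/raw_w1.png'),cv2.COLOR_BGR2GRAY),pickle.load(open('c1.pkl','rb')))
for i in range(3): c=grab('wrist','w44.png')
show()
c=grab('wrist','w44.png'); pickle.dump(c,open('c44.pkl','wb'))
measure(cv2.cvtColor(cv2.imread('pics/raw_w44.png'),cv2.COLOR_BGR2GRAY),c)
E
```

```text
ends px [338.72 143.67] [315.44 258.91] len 117.57 pred len 118.71 pred [338.7 143.6] [315.2 260. ]
bridge inner [[369.2, 72.9], [333.5, 65.1]] pred [371.4  62.6] [335.4  54.8]
bridge inner [[319.4, 305.8], [288.4, 306.5]] pred [317.6 314.2] [287.9 309. ]
bar centre at z.110: [0.5606 0.0459] len mm 89.05473964143034
t45.13 pos [0.5417 0.0517 0.226 ] yaw -107.77 tilt [0.19 0.1 ] F [ 0.1 -0.4  0.7] T [-0.01 -0.01 -0.03] w 0.703 q [0.048 0.018 1.893 0.002 1.228 1.929]
ends px [319.07 139.37] [320.05 267.13] len 127.77 pred len 118.16 pred [319.2 153.5] [320.1 271.7]
bridge inner [[337.2, 72.4], [300.3, 72.8]] pred [337.2  66. ] [300.2  66.3]
bridge inner [[335.7, 324.7], [305.4, 320.3]] pred [335.7 323. ] [305.5 323.1]
bar centre at z.110: [0.5666 0.044 ] len mm 95.91335170813669
```

Run:
```python
from meas import *; import pickle
c=pickle.load(open('c44.pkl','rb')); g=cv2.cvtColor(cv2.imread('pics/raw_w44.png'),cv2.COLOR_BGR2GRAY)
for u in (314,317,320,323,326): print(u,'top',g[140:164,u].tolist(),'bot',g[262:274,u].tolist())
print('u=305/335 bridge top',g[50:80,303].tolist(),g[50:80,336].tolist(),'bot',g[312:345,306].tolist(),g[312:345,334].tolist())
c1=pickle.load(open('c1.pkl','rb')); g1=cv2.cvtColor(cv2.imread('pics/raw_w1.png'),cv2.COLOR_BGR2GRAY)
for u in (334,338,342): print(u,'top',g1[132:156,u].tolist())
for u in (312,316,320): print(u,'bot',g1[250:268,u].tolist())
```

```text
314 top [121, 121, 121, 121, 122, 122, 122, 122, 110, 59, 27, 36, 46, 57, 66, 69, 68, 68, 66, 68, 68, 63, 49, 40] bot [56, 42, 35, 29, 39, 142, 241, 248, 246, 246, 245, 245]
317 top [120, 120, 121, 121, 120, 121, 120, 121, 111, 58, 27, 35, 48, 61, 73, 74, 74, 73, 74, 74, 73, 72, 74, 72] bot [73, 74, 74, 68, 58, 143, 239, 246, 245, 245, 244, 244]
320 top [116, 117, 118, 118, 118, 118, 118, 119, 107, 57, 26, 36, 52, 67, 78, 79, 78, 67, 43, 41, 45, 51, 69, 67] bot [82, 82, 82, 76, 63, 143, 240, 246, 244, 244, 243, 243]
323 top [162, 116, 116, 117, 119, 118, 118, 118, 108, 58, 27, 38, 54, 67, 77, 81, 77, 45, 27, 26, 26, 27, 26, 24] bot [89, 90, 89, 83, 70, 147, 242, 247, 245, 244, 244, 244]
326 top [159, 153, 125, 114, 114, 115, 116, 116, 105, 57, 29, 40, 47, 34, 26, 28, 28, 27, 26, 27, 27, 26, 26, 28] bot [96, 97, 96, 89, 81, 157, 244, 248, 246, 245, 245, 245]
u=305/335 bridge top [125, 126, 124, 124, 127, 127, 128, 126, 127, 128, 127, 127, 129, 131, 124, 96, 66, 78, 116, 120, 111, 122, 168, 211, 232, 229, 213, 208, 213, 217] [128, 127, 129, 128, 130, 129, 127, 128, 130, 130, 129, 130, 
[... 310 characters left out ...]
31, 130, 129, 130, 129, 129, 126, 126, 124, 123, 124, 128, 127, 115, 102, 99, 98]
334 top [124, 124, 123, 124, 123, 121, 121, 122, 122, 122, 108, 60, 30, 27, 28, 28, 27, 28, 28, 27, 29, 28, 29, 30]
338 top [123, 123, 122, 121, 120, 121, 121, 120, 119, 121, 115, 93, 47, 23, 23, 27, 29, 28, 28, 29, 28, 27, 29, 27]
342 top [119, 120, 121, 119, 120, 119, 118, 118, 119, 118, 118, 113, 86, 44, 23, 23, 27, 25, 26, 27, 26, 26, 28, 26]
312 bot [75, 75, 77, 78, 78, 79, 72, 65, 149, 243, 250, 249, 248, 248, 248, 248, 248, 248]
316 bot [86, 87, 87, 86, 87, 89, 87, 79, 75, 167, 250, 252, 250, 249, 248, 248, 248, 249]
320 bot [95, 96, 97, 97, 98, 99, 99, 97, 85, 92, 185, 250, 251, 250, 250, 250, 251, 251]
```

```bash
python3 - <<'E'
from meas import *; import pickle
def prof(g,c,s,y,z=.077,r=np.arange(.098,.1165,.0005)):
    P=np.array([w2px('wrist',[*bas(s*x,y),z],c) for x in r],np.float32)
    return cv2.remap(g,P[None,:,0],P[None,:,1],cv2.INTER_LINEAR)[0].astype(int)
for n,cn in(('raw_w1.png','c1.pkl'),('raw_w44.png','c44.pkl')):
    c=pickle.load(open(cn,'rb')); g=cv2.cvtColor(cv2.imread('pics/'+n),cv2.COLOR_BGR2GRAY); print(n)
    for s in(1,-1):
        for y in(-.013,.013): print(s,y,prof(g,c,s,y).tolist())
E
python3 - <<'E'
from h import *
# sideways look: lid outer ring / strap vs collar in scene camera, before and after
a=cv2.imread('pics/scene0.png'); c=bot.calibration('scene'); b=bot.read_camera('scene'); cv2.imwrite('pics/s45.png',b)
for x,y,z in((.0,.0,.110),(.045,0,.110),(-.045,0,.110)): print(w2px('scene',[*bas(x,y),z],c).round(1))
for nm,im in(('before',a),('after',b)):
    g=cv2.cvtColor(im,cv2.COLOR_BGR2GRAY); print(nm)
    for v in range(196,236,2): print(v,''.join(' .:-=+*#%@'[min(9,int(t/25.6))] for t in g[v,260:376]))
E
```

```text
raw_w1.png
1 -0.013 [214, 227, 242, 237, 220, 192, 158, 140, 129, 119, 115, 112, 110, 108, 106, 104, 102, 106, 107, 96, 84, 85, 98, 120, 130, 133, 131, 130, 130, 129, 129, 129, 128, 129, 128, 129, 129, 129]
1 0.013 [207, 216, 231, 238, 228, 208, 174, 136, 110, 99, 105, 110, 113, 113, 118, 125, 131, 132, 113, 88, 69, 74, 93, 120, 129, 132, 131, 129, 129, 129, 130, 129, 128, 128, 128, 129, 129, 128]
-1 -0.013 [213, 189, 160, 131, 116, 109, 105, 104, 101, 98, 96, 94, 94, 97, 100, 104, 105, 91, 78, 65, 55, 65, 77, 98, 123, 133, 138, 139, 138, 138, 138, 137, 137, 137, 137, 137, 136, 136]
-1 0.013 [108, 106, 106, 106, 107, 109, 109, 109, 108, 107, 107, 107, 102, 95, 83, 69, 58, 52, 49, 50, 50, 51, 53, 56, 58, 59, 59, 59, 59, 59, 59, 59, 58, 58, 58, 58, 58, 59]
raw_w44.png
1 -0.013 [229, 227, 226, 215, 202, 192, 205, 220, 231, 232, 213, 187, 161, 146, 138, 127, 114, 115, 118, 112, 89, 88, 103, 124, 131, 132, 131, 130, 129, 130, 130, 130, 128, 127, 128, 129, 130, 129]
1 0.013 [216, 215, 217, 218, 215, 202, 205, 216, 232, 231, 219, 198, 167, 141, 124, 119, 121, 118, 109, 89, 75, 80, 99, 120, 
[... 4625 characters left out ...]
#***############****###****#%%%%%#*+==---:::--------=++++++++++**####****++++++++++++++++++=--=
226 *#%@@@@@%##%%%###****####**###%########***#####****##%%%#*++==-----------=+++++++*************++++++++++++++++++=-::
228 *#%@@@@@%##%%##*####***########%%######%%%%%######****#%%%#*++=---------=+++++++****+++*++**++++++++++++++++++++==--
230 +#%%@@@@%%#%%%##***######%%%%%#%%%##%%%%%##%###*####**######*++==----==+++++++**********++++++++++++++++++++++++====
232 +*%%@@@@@%%#%%%######%%#########%%%#############****##****#####*++=++++++++******###**********+++****++++++++++=---=
234 ++#%%%%%%%##%%%######%%%%%%###%##%%%#######****###**+**####**###*******+**##%%####***###****#****#%%####**++++==-:::
```

>>> play_rows(series="0 0 4 0 0 0 6;0 0 8 0 0 0 6;0 0 12 0 0 0 6;0 0 14 0 0 0 6;0 0 14 0 0 0 6;0 0 14 0 0 0 6;0 0 14 0 0 0 6;0 0 14 0 0 0 6")

```text
time: 45.9
tool_pos: [0.4996, -0.0808, 0.2253]
tcp_rot: [-0.323, -2.059, 2.053]
wrist_force: [0.2, 0.3, 0.3]
width: 0.706
```

Run:
```python
from meas import *; import pickle
for i in range(3): c=grab('wrist','w46.png')
show(); c=grab('wrist','w46.png'); pickle.dump(c,open('c46.pkl','wb'))
g=cv2.cvtColor(cv2.imread('pics/raw_w46.png'),cv2.COLOR_BGR2GRAY)
for z in(.110,.104): print(z,[w2px('wrist',[*bas(x+.0035,y),z],c).round(1).tolist() for x,y in((.045,.009),(.045,-.009),(-.045,-.009),(-.045,.009))])
def prof(p,q,n): 
    t=np.linspace(0,1,n); P=(np.outer(1-t,p)+np.outer(t,q)).astype(np.float32)
    return cv2.remap(g,P[None,:,0],P[None,:,1],cv2.INTER_LINEAR)[0].astype(int).tolist()
for x in(-.03,-.02,-.01,0,.01,.02,.03):
    a=[*bas(x,-.03),.11]; b=[*bas(x,.03),.11]; print('x',x,'y -30..30 mm step1.5 at z.11',prof(w2px('wrist',a,c),w2px('wrist',b,c),41))
for y in(-.013,.013):
    for s in (1,-1): print('bridge',s,y,prof(w2px('wrist',[*bas(s*.098,y),.077],c),w2px('wrist',[*bas(s*.1165,y),.077],c),38))
for s in (1,-1): print('bridge side',s,prof(w2px('wrist',[*bas(s*.116,-.026),.077],c),w2px('wrist',[*bas(s*.116,.026),.077],c),53))
```

```text
t46.05 pos [ 0.4997 -0.0807  0.2257] yaw -107.69 tilt [0.19 0.12] F [0.1 0.1 0.4] T [-0.03  0.04  0.04] w 0.700 q [-0.211 -0.057  1.966  0.003  1.229  1.667]
0.11 [[111.8, 148.7], [137.0, 148.5], [154.2, 267.5], [131.3, 267.7]]
0.104 [[116.5, 148.5], [141.1, 148.4], [157.6, 265.0], [135.2, 265.1]]
x -0.03 y -30..30 mm step1.5 at z.11 [129, 125, 128, 134, 131, 133, 129, 71, 24, 24, 24, 25, 24, 28, 31, 41, 49, 55, 55, 55, 53, 53, 52, 52, 50, 43, 118, 180, 148, 123, 131, 133, 164, 186, 197, 201, 227, 230, 165, 139, 129]
x -0.02 y -30..30 mm step1.5 at z.11 [128, 123, 130, 133, 130, 118, 58, 35, 28, 29, 30, 30, 31, 30, 32, 41, 50, 54, 55, 54, 54, 54, 52, 51, 49, 47, 72, 132, 167, 216, 128, 137, 189, 199, 179, 164, 227, 242, 191, 239, 214]
x -0.01 y -30..30 mm step1.5 at z.11 [150, 241, 240, 246, 241, 153, 122, 60, 27, 29, 29, 29, 30, 31, 33, 41, 49, 54, 54, 54, 53, 53, 52, 51, 51, 48, 76, 127, 130, 130, 126, 135, 217, 168, 129, 150, 183, 249, 175, 184, 247]
x 0 y -30..30 mm step1.5 at z.11 [174, 241, 240, 246, 244, 242, 149, 61, 28, 29, 29, 30, 30, 31, 33, 42, 50, 54, 56, 53, 54, 53, 52,
[... 1281 characters left out ...]
73, 72, 72, 72, 71, 71, 71, 72]
bridge -1 0.013 [116, 115, 114, 115, 115, 115, 116, 116, 116, 117, 117, 116, 115, 113, 108, 100, 90, 80, 71, 66, 62, 63, 64, 66, 69, 70, 71, 72, 72, 72, 71, 71, 71, 71, 71, 71, 71, 71]
bridge side 1 [136, 136, 135, 134, 133, 134, 134, 133, 114, 72, 61, 69, 72, 73, 73, 73, 73, 73, 73, 72, 73, 73, 73, 72, 74, 73, 73, 72, 72, 72, 72, 72, 72, 72, 71, 71, 72, 71, 71, 71, 72, 71, 72, 71, 71, 86, 125, 135, 136, 135, 136, 136, 135]
bridge side -1 [34, 41, 68, 106, 129, 136, 136, 135, 123, 92, 65, 65, 71, 71, 71, 71, 70, 71, 70, 70, 72, 71, 71, 71, 71, 72, 71, 71, 71, 71, 71, 72, 71, 72, 72, 71, 71, 71, 72, 71, 71, 71, 72, 71, 71, 81, 111, 128, 129, 130, 131, 131, 131]
```

Run:
```python
from h import *
show(); print(bot.finish_job())
```

```text
t46.10 pos [ 0.4996 -0.0808  0.2257] yaw -107.69 tilt [0.19 0.11] F [-0.4  0.4 -0.4] T [-0.03 -0.05  0.05] w 0.701 q [-0.211 -0.057  1.966  0.003  1.229  1.667]
the job is handed in; nothing more can be done
None
```

I handed the job in at 46 s with all four nuts in the basket and the lid back on. My measurements say it is locked, but I never pull-tested it and no verdict was reported.

**What I did:**
- **Lid off:** I pushed it down at about 11 N, turned it 80° anticlockwise, lifted it off and parked it on the free bench.
- **Nuts:** Four were there, two long and two short. The long ones went in the wide row and the short ones in the narrow row. One short nut had been knocked aside, so I measured its position again before picking it up. I left the black and red look-alikes alone.
- **Lid on:** I set the lugs in the notches, pushed down to about 59 mm at 11.7 N and turned 80° clockwise until the lugs were under the bridges. I let it rise to about 66 mm and released it.

**Last checks:**
- **Nuts:** Before the lid went on, a flattened image of the basket showed all four lying between the rails of their own rows. I did not check them again through the lid.
- **Lid turn:** The bar is parallel to home within about 0.4°.
- **Lid centring:** The lid sits about 3.5 mm off centre along the basket's x. The limit is 8 mm.
- **Lid height:** Two camera estimates disagreed by 3 to 4 mm. One put the lid about 1 mm below its starting height, the other about 2.6 mm above. The gripper was at about 66 mm when it let go.
- **Robot:** The arm ended clear of everything, with the wrist force near zero.

The limit of 40 viewed pictures ran out just before I released the last nut, so every later check came from image numbers, not from looking. I kept the arm clear of the oil can, spanner and brush, but did not measure their positions again at the end.

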